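# Close a hydroponic tray with tongued cover boards and lock them

## Task

Cover the hydroponic tray with all the loose white boards, each centred in front of a knob of its own: angle each board's tongue into the groove of the tray's near rail, then lower the board flat so that its far edge drops inside the far rail. When all of them lie flat, use the driver from its stand (not your fingers) to turn the knob behind each board counter-clockwise to its stop, with its steel tab over the board, then put the driver back upright in its stand, fully home. Do not disturb the seedling pots and the bottle.

Things in the scene. Friction and masses are not known exactly. Their poses are not given: they have to be found in the camera images.
- board0_grip (a point): Loose white cover board, 160 g (may be absent): body 130 (x) x 70 (y) x 10 mm; along its -x edge (towards the robot) a tongue 14 long, 70 wide, 5 thick, flush with the underside, its tip at x = -79. On top, centred, a grip rib 50 (x) x 14 (y) x 24 high. The point is the rib's centre, 22 mm above the underside, 12 below the rib's top. z up. Starts flat on the bench.
- board1_grip (a point): Loose white cover board, 160 g (may be absent): body 130 (x) x 70 (y) x 10 mm; along its -x edge (towards the robot) a tongue 14 long, 70 wide, 5 thick, flush with the underside, its tip at x = -79. On top, centred, a grip rib 50 (x) x 14 (y) x 24 high. The point is the rib's centre, 22 mm above the underside, 12 below the rib's top. z up. Starts flat on the bench.
- board2_grip (a point): Loose white cover board, 160 g (may be absent): body 130 (x) x 70 (y) x 10 mm; along its -x edge (towards the robot) a tongue 14 long, 70 wide, 5 thick, flush with the underside, its tip at x = -79. On top, centred, a grip rib 50 (x) x 14 (y) x 24 high. The point is the rib's centre, 22 mm above the underside, 12 below the rib's top. z up. Starts flat on the bench.
- tray: Fixed grey trough, 200 (x) x 250 (y) mm, 72 to 76 high, open on top. Origin at bench level under the groove's mouth, mid-length; x points from the near, grooved rail to the far rail. Boards lie side by side, 80 mm apart. Far ledge, level with the groove's floor, at x = 118 to 136 mm; then the far rail, x = 136 to 178, 12 mm above that ledge.
- slot0 (a point): Place 0 (y = -80 mm in the tray, axes alike): a point on the groove's floor, 60 mm above the bench, at its mouth. The groove opens to +x; floor z = 0, also a ledge out to x = 16; lip underside z = 11, lip top 16; back wall x = -16. A board at home lies on both ledges, middle at x = 65 to 71, y = 0, tongue under the lip. It will not go in flat; about 13 degrees of tilt works.
- slot1 (a point): Place 1 (y = 0 mm in the tray, axes alike): a point on the groove's floor, 60 mm above the bench, at its mouth. The groove opens to +x; floor z = 0, also a ledge out to x = 16; lip underside z = 11, lip top 16; back wall x = -16. A board at home lies on both ledges, middle at x = 65 to 71, y = 0, tongue under the lip. It will not go in flat; about 13 degrees of tilt works.
- slot2 (a point): Place 2 (y = 80 mm in the tray, axes alike): a point on the groove's floor, 60 mm above the bench, at its mouth. The groove opens to +x; floor z = 0, also a ledge out to x = 16; lip underside z = 11, lip top 16; back wall x = -16. A board at home lies on both ledges, middle at x = 65 to 71, y = 0, tongue under the lip. It will not go in flat; about 13 degrees of tilt works.
- knob0 (a joint): Captive locking knob on the far rail behind place 0, rad: about 0 = its steel tab lies along the rail (+y of the tray), 1.4 = end stop, tab points to the near rail, over the board. Turns counter-clockwise seen from above against friction (0.05 N m) and stays. Locked from 1.1.
- knob1 (a joint): Captive locking knob on the far rail behind place 1, rad: about 0 = its steel tab lies along the rail (+y of the tray), 1.4 = end stop, tab points to the near rail, over the board. Turns counter-clockwise seen from above against friction (0.05 N m) and stays. Locked from 1.1.
- knob2 (a joint): Captive locking knob on the far rail behind place 2, rad: about 0 = its steel tab lies along the rail (+y of the tray), 1.4 = end stop, tab points to the near rail, over the board. Turns counter-clockwise seen from above against friction (0.05 N m) and stays. Locked from 1.1.
- knob0_recess (a point): Centre of the mouth of knob 0's recess, on its top, 90 mm above the bench, x = 158 mm in the tray. The black knob is 34 mm square, 16 high, and turns about this point's z (the point turns with it). The recess is a slot 17.5 mm long along this point's own y (the way the tab points; it reaches 40 mm from the axis), 6.5 wide, 12 deep.
- knob1_recess (a point): Centre of the mouth of knob 1's recess, on its top, 90 mm above the bench, x = 158 mm in the tray. The black knob is 34 mm square, 16 high, and turns about this point's z (the point turns with it). The recess is a slot 17.5 mm long along this point's own y (the way the tab points; it reaches 40 mm from the axis), 6.5 wide, 12 deep.
- knob2_recess (a point): Centre of the mouth of knob 2's recess, on its top, 90 mm above the bench, x = 158 mm in the tray. The black knob is 34 mm square, 16 high, and turns about this point's z (the point turns with it). The recess is a slot 17.5 mm long along this point's own y (the way the tab points; it reaches 40 mm from the axis), 6.5 wide, 12 deep.
- driver_grip (a point): Loose driver, 110 g: black handle 24 x 24 mm square, 50 high; the point is its centre, 81 mm above the tip's end, z up when upright. Below it a collar 30 x 30 x 6 mm (underside 50 mm above the tip's end), a round 10 mm shaft and a flat blade.
- driver_tip (a point): End of the driver's blade: 14 mm wide along the driver's own x, 3 mm thick along its y, 12 mm long. The flats of the handle are parallel to these axes. In a knob's recess it has about 0.25 rad of play before it drives.
- stand_hole (a point): Centre of the mouth of the square hole (18 mm, chamfered, 54 mm deep) in the top of the fixed aluminium stand, 60 x 50 mm and 60 mm high. The driver hangs in it with its collar resting on the top face, the tip 50 mm below this point.
- pot_a: Bystander: seedling in a terracotta pot, 72 mm wide, 66 mm high, plant to 0.18 m; origin under the pot.
- pot_b: Bystander: seedling in a white pot of the same size; origin under the pot.
- bottle: Bystander: bottle 60 mm wide, 110 mm high; origin underneath.
Not all that is in view belongs to the job. What is shaped like the part that bears board1_grip but brown or pink is not meant.

How it is judged (in metres and radians):
On the way, in this order (a step that is already met when the one before it is completed fails the run):
1. every board lies flat in its place with its tongue in the groove (((x of board0_grip in the frame of slot0 between 0.061 and 0.0735 m and y of board0_grip in the frame of slot0 between -0.012 and 0.012 m and z of board0_grip in the frame of slot0 between 0.019 and 0.025 m and angle between board0_grip's own z axis and vertical below 0.05 rad and angle between the x axis of board0_grip and the x axis of slot0, either way round below 0.1 rad) or (x of board0_grip in the frame of slot1 between 0.061 and 0.0735 m and y of board0_grip in the frame of slot1 between -0.012 and 0.012 m and z of board0_grip in the frame of slot1 between 0.019 and 0.025 m and angle between board0_grip's own z axis and vertical below 0.05 rad and angle between the x axis of board0_grip and the x axis of slot1, either way round below 0.1 rad) or (x of board0_grip in the frame of slot2 between 0.061 and 0.0735 m and y of board0_grip in the frame of slot2 between -0.012 and 0.012 m and z of board0_grip in the frame of slot2 between 0.019 and 0.025 m and angle between board0_grip's own z axis and vertical below 0.05 rad and angle between the x axis of board0_grip and the x axis of slot2, either way round below 0.1 rad)) and ((x of board1_grip in the frame of slot0 between 0.061 and 0.0735 m and y of board1_grip in the frame of slot0 between -0.012 and 0.012 m and z of board1_grip in the frame of slot0 between 0.019 and 0.025 m and angle between board1_grip's own z axis and vertical below 0.05 rad and angle between the x axis of board1_grip and the x axis of slot0, either way round below 0.1 rad) or (x of board1_grip in the frame of slot1 between 0.061 and 0.0735 m and y of board1_grip in the frame of slot1 between -0.012 and 0.012 m and z of board1_grip in the frame of slot1 between 0.019 and 0.025 m and angle between board1_grip's own z axis and vertical below 0.05 rad and angle between the x axis of board1_grip and the x axis of slot1, either way round below 0.1 rad) or (x of board1_grip in the frame of slot2 between 0.061 and 0.0735 m and y of board1_grip in the frame of slot2 between -0.012 and 0.012 m and z of board1_grip in the frame of slot2 between 0.019 and 0.025 m and angle between board1_grip's own z axis and vertical below 0.05 rad and angle between the x axis of board1_grip and the x axis of slot2, either way round below 0.1 rad)) and ((x of board2_grip in the frame of slot0 between 0.061 and 0.0735 m and y of board2_grip in the frame of slot0 between -0.012 and 0.012 m and z of board2_grip in the frame of slot0 between 0.019 and 0.025 m and angle between board2_grip's own z axis and vertical below 0.05 rad and angle between the x axis of board2_grip and the x axis of slot0, either way round below 0.1 rad) or (x of board2_grip in the frame of slot1 between 0.061 and 0.0735 m and y of board2_grip in the frame of slot1 between -0.012 and 0.012 m and z of board2_grip in the frame of slot1 between 0.019 and 0.025 m and angle between board2_grip's own z axis and vertical below 0.05 rad and angle between the x axis of board2_grip and the x axis of slot1, either way round below 0.1 rad) or (x of board2_grip in the frame of slot2 between 0.061 and 0.0735 m and y of board2_grip in the frame of slot2 between -0.012 and 0.012 m and z of board2_grip in the frame of slot2 between 0.019 and 0.025 m and angle between board2_grip's own z axis and vertical below 0.05 rad and angle between the x axis of board2_grip and the x axis of slot2, either way round below 0.1 rad))), for 0.2 s.
2. the driver's tip is engaged in the recess of a knob (((z of driver_tip in the frame of knob0_recess between -0.014 and -0.005 m and horizontal distance between driver_tip and knob0_recess below 0.005 m and angle between driver_grip's own z axis and vertical below 0.15 rad) or (z of driver_tip in the frame of knob1_recess between -0.014 and -0.005 m and horizontal distance between driver_tip and knob1_recess below 0.005 m and angle between driver_grip's own z axis and vertical below 0.15 rad) or (z of driver_tip in the frame of knob2_recess between -0.014 and -0.005 m and horizontal distance between driver_tip and knob2_recess below 0.005 m and angle between driver_grip's own z axis and vertical below 0.15 rad))), for 0.2 s.
At the end, for the whole second after the job is handed in: Each board present lies flat in one of the places (tilt under 0.05 rad, in line within 0.1 rad, sideways 12 mm, height 3 mm, middle 61 to 73.5 mm past the groove mouth), its knob at 1.1 rad or more; the driver stands upright in its stand, collar down within 5 mm (((x of board0_grip in the frame of slot0 between 0.061 and 0.0735 m and y of board0_grip in the frame of slot0 between -0.012 and 0.012 m and z of board0_grip in the frame of slot0 between 0.019 and 0.025 m and angle between board0_grip's own z axis and vertical below 0.05 rad and angle between the x axis of board0_grip and the x axis of slot0, either way round below 0.1 rad and value of joint knob0 above 1.1 rad) or (x of board0_grip in the frame of slot1 between 0.061 and 0.0735 m and y of board0_grip in the frame of slot1 between -0.012 and 0.012 m and z of board0_grip in the frame of slot1 between 0.019 and 0.025 m and angle between board0_grip's own z axis and vertical below 0.05 rad and angle between the x axis of board0_grip and the x axis of slot1, either way round below 0.1 rad and value of joint knob1 above 1.1 rad) or (x of board0_grip in the frame of slot2 between 0.061 and 0.0735 m and y of board0_grip in the frame of slot2 between -0.012 and 0.012 m and z of board0_grip in the frame of slot2 between 0.019 and 0.025 m and angle between board0_grip's own z axis and vertical below 0.05 rad and angle between the x axis of board0_grip and the x axis of slot2, either way round below 0.1 rad and value of joint knob2 above 1.1 rad)) and ((x of board1_grip in the frame of slot0 between 0.061 and 0.0735 m and y of board1_grip in the frame of slot0 between -0.012 and 0.012 m and z of board1_grip in the frame of slot0 between 0.019 and 0.025 m and angle between board1_grip's own z axis and vertical below 0.05 rad and angle between the x axis of board1_grip and the x axis of slot0, either way round below 0.1 rad and value of joint knob0 above 1.1 rad) or (x of board1_grip in the frame of slot1 between 0.061 and 0.0735 m and y of board1_grip in the frame of slot1 between -0.012 and 0.012 m and z of board1_grip in the frame of slot1 between 0.019 and 0.025 m and angle between board1_grip's own z axis and vertical below 0.05 rad and angle between the x axis of board1_grip and the x axis of slot1, either way round below 0.1 rad and value of joint knob1 above 1.1 rad) or (x of board1_grip in the frame of slot2 between 0.061 and 0.0735 m and y of board1_grip in the frame of slot2 between -0.012 and 0.012 m and z of board1_grip in the frame of slot2 between 0.019 and 0.025 m and angle between board1_grip's own z axis and vertical below 0.05 rad and angle between the x axis of board1_grip and the x axis of slot2, either way round below 0.1 rad and value of joint knob2 above 1.1 rad)) and ((x of board2_grip in the frame of slot0 between 0.061 and 0.0735 m and y of board2_grip in the frame of slot0 between -0.012 and 0.012 m and z of board2_grip in the frame of slot0 between 0.019 and 0.025 m and angle between board2_grip's own z axis and vertical below 0.05 rad and angle between the x axis of board2_grip and the x axis of slot0, either way round below 0.1 rad and value of joint knob0 above 1.1 rad) or (x of board2_grip in the frame of slot1 between 0.061 and 0.0735 m and y of board2_grip in the frame of slot1 between -0.012 and 0.012 m and z of board2_grip in the frame of slot1 between 0.019 and 0.025 m and angle between board2_grip's own z axis and vertical below 0.05 rad and angle between the x axis of board2_grip and the x axis of slot1, either way round below 0.1 rad and value of joint knob1 above 1.1 rad) or (x of board2_grip in the frame of slot2 between 0.061 and 0.0735 m and y of board2_grip in the frame of slot2 between -0.012 and 0.012 m and z of board2_grip in the frame of slot2 between 0.019 and 0.025 m and angle between board2_grip's own z axis and vertical below 0.05 rad and angle between the x axis of board2_grip and the x axis of slot2, either way round below 0.1 rad and value of joint knob2 above 1.1 rad)) and horizontal distance between driver_tip and stand_hole below 0.008 m and z of driver_tip in the frame of stand_hole between -0.056 and -0.045 m and angle between driver_grip's own z axis and vertical below 0.12 rad); the robot touches nothing.
It fails at once if a pot or the bottle is pushed more than 3 cm or knocked over (distance of any of pot_a, pot_b, bottle from where it was at the start of the episode above 0.03 m or angle between any of pot_a, pot_b, bottle's own z axis and vertical above 0.5 rad).
It fails at once if a knob is pushed with the fingers (over 3 N) (contact force between the fingers and knob0 above 3 N or contact force between the fingers and knob1 above 3 N or contact force between the fingers and knob2 above 3 N).
Of board0, board1, board2 only 2 to 3 are there at a start; the rules pass over those that are not, and their reading is None.
At some moment in a run one of board0, board1, board2 may be knocked a few centimetres aside while the robot is not near it.
It also fails if it takes over 210 s, if anything falls off the work surface, if the arm or the gripper's body presses on something with over 40 N, if the wrist force passes 120 N, or if a joint passes its speed limit or range.

## Robot

A 6-joint arm with a two-finger parallel gripper is mounted at the origin on the work surface. World frame = base frame: x ahead of the robot, y to its left, z up, the work surface at z = 0. Lengths are in m, angles in degrees, forces in N, time in s.
With the tool pointing down it reaches from about 0.35 to 0.875 m from the base axis. Payload 4.2 kg.
Tool frame: the origin (TCP) lies midway between the tips of the shut fingers; the grasp point (between the pads) lies 19 mm behind it; z points along the fingers, y is the line along which they close (so a half turn about z gives the same grasp; the last joint's range is limited). The gripper opens to 87 mm and grips with 3 to 60 N. Pads are 19 mm wide; open, the fingers measure 117 mm over their backs; the gripper's body (75 mm by 190 mm) begins 51 mm behind the grasp point.
Start: joints at [85.462, 22.042, 0.453, 0, -68.411, -14.817], TCP at [0.207, 0.59, 0.223] pointing down, gripper open.
Joint ranges: [-179.83, 179.83], [-69.29, 118.12], [-61.27, 80.66], [-181.25, 117.63], [-171.15, -9.14], [-177.46, 177.46]. Speed limits (degrees/s): [159.86, 159.86, 180, 180, 180, 180].

## Interface

Orientations are given as a 3x3 rotation matrix whose columns are the frame's x, y, z axes.
In Python, from station import sense, capture, finish_job, silhouettes, landmark_of gives the robot as it stands.
- The arm moves only by the tool step_arm, never from a script. Its arguments are lists of equal length, an entry for each row: "linear": the shift along the tool's x, y, z in mm, a list of three; "delta_rot": the turn, a rotation vector about the tool's x, y, z in rad, a list of three; "grip": the finger opening in mm, from 0 to 87. A call has 1 to 10 rows; each row shifts and turns the commanded pose from where the row before left it, along the tool's axes as they then stand; what a row does not reach is not made up. A row lasts 1/8 s, in which the tool goes at most 62.5 mm and 10.7 degrees, less where a joint would pass 70% of its speed; a pose out of reach is approached as far as the arm can. A call with a gripper value outside its range is refused whole. The fingers move at their own pace and stop on an object; the grip force is fixed at half the most. Time passes only in rows, so rows that do not move let the fingers close. It gives the time, the measured TCP pose, the force, the opening and the grip force at its end, in the units of the state.
- sense(): the state, without advancing time (a new reading comes with each control period).
- capture(name): name is "scene" or "top" or "wrist"; returns a dict with "img" (420x560x3 uint8, red, green, blue), "fx", "fy", "cx", "cy" (pixels), "world_to_cam" (4x4, takes a point from world to camera coordinates); the wrist camera has in their place "mount" (4x4, takes a point from camera to tool coordinates, whose origin is the TCP and whose axes are the flange's). Camera axes: x right, y up, looking along -z (the intrinsics and any distortion apply to the point x, -y, -z); pixel columns grow to the right and rows downward; lengths in m; the calibration is good to about 2 mm. A picture is of the moment at which its call begins: read the wrist's pose just before it. There is no depth.
- finish_job(): hands the job in; it is judged then, once.
Trained networks look in the newest picture that a camera, given by its name, has taken for a name from the list of things; names that differ only in an ending like _2 or _b are one class to them, and where a whole thing is asked for, a point or a joint stands for the part that bears it (a point fixed in the world has none). Each returns a list of dicts, best first, with "score" (0 to 1); they miss things now and then, are a little off and sometimes report something else, mostly with a low value. They report only what shows in the picture. A call takes as long as a camera call. They do not tell look-alikes from the thing itself.
- silhouettes(camera, label): "mask" (420x560 bool, what is visible of it) and "point" ([column, row] in pixels, amid what is visible of it).
- landmark_of(camera, label): "point" ([column, row] in pixels: a listed point, or the origin of a listed thing).
The state is a dict: "time_s": time; "joints": joint angles; "joint_velocities": joint speeds; "effort": joint torques, N m; "tcp_pos": TCP position; "ee_rot": TCP orientation; "wrist_force": force on the tool from outside, world axes, zero at the start; "moment": the same for the moment, N m; "gripper_width": opening from 0.0 (shut) to 1.0 (fully open); "gripper_force": force on a finger pad.
Only numpy, scipy, OpenCV 4.12 (cv2) and the standard library are available. Lean on these libraries where they do the work, as an engineer would, in place of code of your own. Each camera call takes 0.05 s, during which the arm holds its last target. There are 200 camera calls.

## Working session

There is one attempt and no reset: what is moved stays moved. The work goes in short steps, Python scripts to look and compute and a tool call to move; the robot and the scene stay as the last step left them, time stands still between calls to the robot, and variables do not carry over. Pictures are saved under pics/ and viewed, at most 14 in all, crops included, and the job is handed in when it is done.

Besides the shell and the picture viewer there is one more tool, called after "Request:" as name(argument=value, ...) on one line, values as JSON. step_arm: Moves the arm, as the interface text tells. Its arguments: {"type":"object","properties":{"linear":{"type":"array"},"delta_rot":{"type":"array"},"grip":{"type":"array"}},"required":["linear","delta_rot","grip"]}

```bash
ls; mkdir -p pics
cat > h.py <<'E'
import numpy as np, cv2, json
from station import sense, capture, finish_job, silhouettes, landmark_of
def shot(n,save=None):
    s=sense(); c=capture(n)
    if n=='wrist':
        T=np.eye(4);T[:3,:3]=np.array(s['ee_rot']);T[:3,3]=s['tcp_pos']
        c['world_to_cam']=np.linalg.inv(T@np.array(c['mount']))
    if save: cv2.imwrite('pics/'+save,cv2.cvtColor(c['img'],cv2.COLOR_RGB2BGR))
    return c
def ray(c,px):
    M=np.linalg.inv(np.array(c['world_to_cam']))
    d=np.array([(px[0]-c['cx'])/c['fx'],-(px[1]-c['cy'])/c['fy'],-1])
    return M[:3,3],M[:3,:3]@d
def onz(c,px,z):
    o,d=ray(c,px); return o+d*(z-o[2])/d[2]
def proj(c,p):
    q=np.array(c['world_to_cam'])@np.append(p,1)
    return np.array([c['cx']+c['fx']*q[0]/-q[2],c['cy']-c['fy']*q[1]/-q[2]])
E
python3 - <<'E'
from h import *
np.set_printoptions(precision=3,suppress=True)
Z=dict(board0_grip=.022,tray=0,slot0=.06,slot1=.06,slot2=.06,knob0_recess=.09,knob1_recess=.09,knob2_recess=.09,driver_grip=.091,stand_hole=.06,pot_a=0,pot_b=0,bottle=0)
for n in('top','scene'):
    c=shot(n,n+'0.png'); print(n,[k for k in c],np.linalg.inv(c['world_to_cam'])[:3,3])
    for k,z in Z.items():
        for r in landmark_of(n,k): print(k,round(r['score'],2),np.round(r['point'],1),onz(c,r['point'],z))
print(sense())
E
```

```text
pics
top ['img', 'fx', 'fy', 'cx', 'cy', 'world_to_cam'] [0.398 0.136 1.413]
tray 0.66 [389.8 225.1] [ 0.463 -0.176  0.   ]
tray 0.57 [298.4 116.5] [0.784 0.074 0.   ]
slot0 0.81 [419.9 225.8] [ 0.456 -0.244  0.06 ]
slot0 0.75 [391.2 224.7] [ 0.461 -0.166  0.06 ]
slot1 0.81 [419.9 225.8] [ 0.456 -0.244  0.06 ]
slot1 0.75 [391.2 224.7] [ 0.461 -0.166  0.06 ]
slot2 0.81 [419.9 225.8] [ 0.456 -0.244  0.06 ]
slot2 0.75 [391.2 224.7] [ 0.461 -0.166  0.06 ]
knob0_recess 0.69 [422.5 163.5] [ 0.621 -0.251  0.09 ]
knob1_recess 0.66 [394.1 161.4] [ 0.629 -0.175  0.09 ]
knob2_recess 0.49 [363.3 166. ] [ 0.619 -0.092  0.09 ]
driver_grip 0.53 [310.9 183.7] [0.575 0.05  0.091]
stand_hole 0.89 [316.  190.6] [0.56  0.034 0.06 ]
pot_a 0.87 [297.2 115.9] [0.786 0.077 0.   ]
pot_a 0.85 [231.4 138.7] [0.724 0.269 0.   ]
pot_b 0.87 [297.2 115.9] [0.786 0.077 0.   ]
pot_b 0.85 [231.4 138.7] [0.724 0.269 0.   ]
bottle 0.88 [412.1 134.2] [ 0.723 -0.251  0.   ]
bottle 0.42 [363.2 224.3] [ 0.467 -0.101  0.   ]
scene ['img', 'fx', 'fy', 'cx', 'cy', 'world_to_cam'] [ 1.449 -0.047  0.704]
tray 0.73 [177.  243.7]
[... 1116 characters left out ...]
779 0.077 0.   ]
pot_b 0.82 [361.8 283.2] [0.728 0.273 0.   ]
bottle 0.94 [135.4 321.4] [ 0.723 -0.251  0.   ]
bottle 0.71 [199.1 251.6] [ 0.506 -0.104  0.   ]
{'time_s': 1.4, 'joints': array([ 85.464,  22.041,   0.453,   0.   , -68.413, -14.817]), 'joint_velocities': array([-0.   , -0.038, -0.089, -0.012, -0.077,  0.065]), 'effort': array([  0.   , -39.046,  18.762,   4.224,   0.015,  -0.   ]), 'tcp_pos': array([0.207, 0.59 , 0.223]), 'ee_rot': array([[ 0.943, -0.331,  0.   ],
       [-0.331, -0.943, -0.   ],
       [ 0.   ,  0.   , -1.   ]]), 'wrist_force': array([-1.15 ,  0.348, -0.18 ]), 'moment': array([ 0.008,  0.018, -0.029]), 'gripper_force': 0.0, 'gripper_width': 1.0005477849074926}
```

View pics/top0.png

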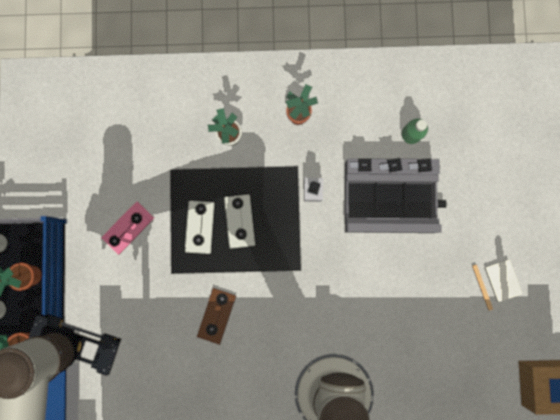

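View pics/scene0.png

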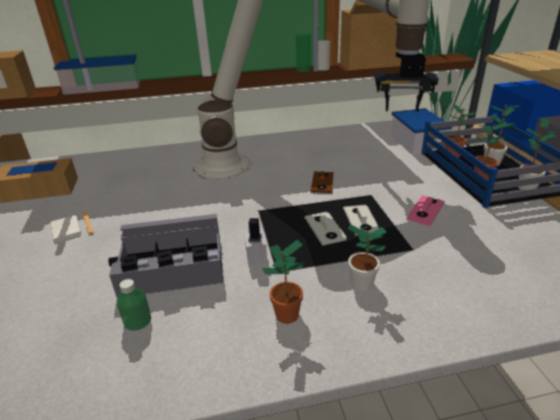

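Request:
step_arm(linear=[[37.5, 26.5, -6], [37.5, 26.5, -6], [37.5, 26.5, -6], [37.5, 26.5, -6], [37.5, 26.5, -6], [37.5, 26.5, 0], [37.5, 26.5, 0], [37.5, 26.5, 0], [0, 0, 0], [0, 0, 0]], delta_rot=[[0, 0, 0], [0, 0, 0], [0, 0, 0], [0, 0, 0], [0, 0, 0], [0, 0, 0], [0, 0, 0], [0, 0, 0], [0, 0, -0.169], [0, 0, -0.169]], grip=[50, 50, 50, 50, 50, 50, 50, 50, 50, 50])

```text
time_s: 2.65
tcp_pos: [0.4203, 0.2895, 0.2527]
ee_rot: [[1.0, 0.004, 0.0], [0.004, -1.0, 0.0], [0.0, -0.0, -1.0]]
wrist_force: [-0.9, 0.3, 0.7]
gripper_width: 0.573
gripper_force: 0.0
```

```bash
cat > look.py <<'E'
from h import *
import sys
np.set_printoptions(precision=4,suppress=True)
n,f=sys.argv[1],sys.argv[2]
c=shot(n,f); s=sense(); print(s['time_s'],s['tcp_pos'],np.array(s['ee_rot']).round(3).tolist())
for a in sys.argv[3:]:
    k,z=a.split('=')
    for r in landmark_of(n,k):
        if r['score']>.2: print(k,round(r['score'],2),np.round(r['point'],1),onz(c,r['point'],float(z)))
E
python3 look.py wrist w0.png board0_grip=.022 board1_grip=.022; python3 -c "
from h import *
c=capture('wrist');print(np.round(c['mount'],3),c['fx'],c['cx'],c['cy'])"
```

```text
2.7 [0.4202 0.2898 0.2527] [[1.0, 0.008, 0.0], [0.008, -1.0, 0.0], [0.0, -0.0, -1.0]]
board0_grip 0.33 [220.5 142.8] [0.4739 0.3681 0.022 ]
board1_grip 0.92 [ 48.5 146.3] [0.4688 0.5769 0.022 ]
board1_grip 0.91 [261.4 324.2] [0.2263 0.322  0.022 ]
board1_grip 0.87 [315.5 126.4] [0.4935 0.2538 0.022 ]
[[ 0.     0.97   0.242  0.066]
 [ 1.    -0.     0.    -0.   ]
 [ 0.001  0.242 -0.97  -0.163]
 [ 0.     0.     0.     1.   ]] 318.36077119361715 285.0115714049681 211.89574120374897
```

View pics/w0.png

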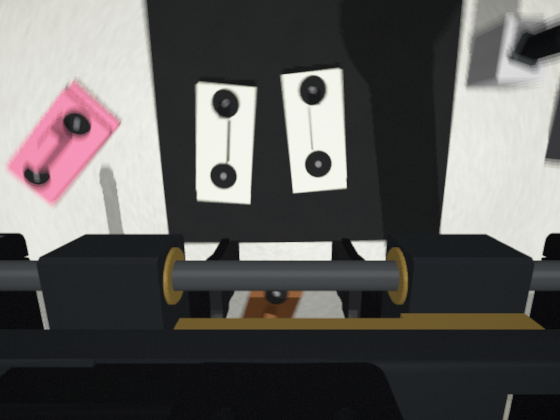

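```bash
cat > boards.py <<'E'
from h import *
import sys
np.set_printoptions(precision=4,suppress=True)
def boards(c,z=.01):
    img=c['img']; m=(img.min(2)>110).astype(np.uint8)
    m=cv2.morphologyEx(m,cv2.MORPH_OPEN,np.ones((3,3)))
    cs,_=cv2.findContours(m,cv2.RETR_EXTERNAL,cv2.CHAIN_APPROX_NONE); out=[]
    for k in cs:
        if cv2.contourArea(k)<1500: continue
        w=np.array([onz(c,p[0]+.5,z)[:2] for p in k])
        r=cv2.minAreaRect((w*1000).astype(np.float32))
        if 55<min(r[1])<85 and 115<max(r[1])<165:
            b=cv2.boxPoints(r); e=[b[1]-b[0],b[2]-b[1]]; v=max(e,key=np.linalg.norm)
            a=np.degrees(np.arctan2(v[1],v[0])); a=(a+90)%180-90
            out.append((np.array(r[0]),sorted(r[1]),a)); 
    return out
if __name__=='__main__':
    c=shot('wrist'); print(*boards(c),sep='\n')
    g=c['img'][60:215,180:360].astype(float); g=np.clip((g-120)*255/135,0,255)
    cv2.imwrite('pics/'+sys.argv[1],cv2.resize(g.astype(np.uint8),None,fx=4,fy=3.8,interpolation=cv2.INTER_CUBIC))
    for k in silhouettes('wrist','board0_grip'): print(k['score'],k['mask'].sum(),k['point'])
E
python3 boards.py w1.png
```

```text
(array([470.6695, 364.6291]), [71.70622253417969, 144.43994140625], np.float32(-4.8407974))
(array([484.3157, 250.7312]), [71.09359741210938, 144.31072998046875], np.float32(5.0062637))
```

View pics/w1.png

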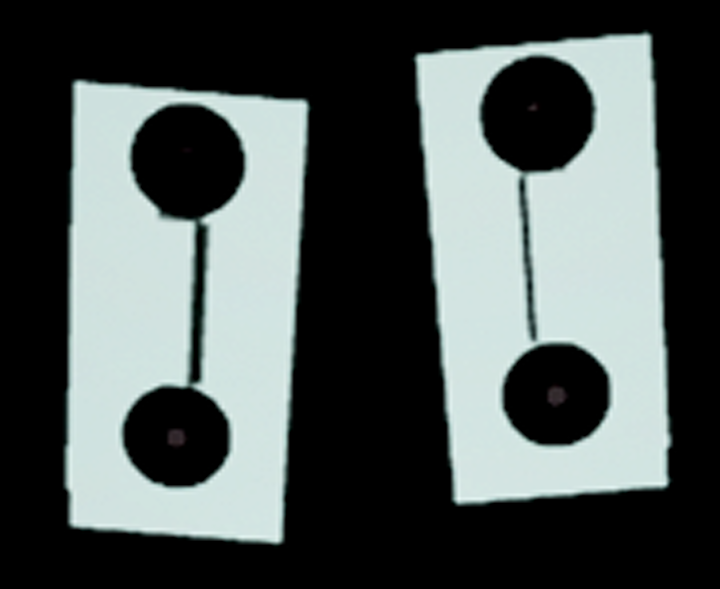

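Request:
step_arm(linear=[[3, 46, -5], [3, 46, -5], [3, 46, -5], [3, 46, -5], [3, 46, -5], [3, 46, -5], [3, 46, -5], [3, 46, -5], [0, 46, -5], [0, 46, -5]], delta_rot=[[0, 0, 0], [0, 0, 0], [0, 0, 0], [0, 0, 0], [0, 0, 0], [0, 0, 0], [0, 0, 0], [0, 0, 0], [0, 0, 0], [0, 0, 0]], grip=[50, 50, 50, 50, 50, 50, 50, 50, 50, 50])

```text
time_s: 4.2
tcp_pos: [0.4439, -0.1711, 0.3029]
ee_rot: [[1.0, -0.001, 0.001], [-0.001, -1.0, -0.0], [0.001, 0.0, -1.0]]
wrist_force: [0.4, 0.5, 0.4]
gripper_width: 0.578
gripper_force: 0.0
```

Request:
step_arm(linear=[[0, 0, 0], [0, 0, 0]], delta_rot=[[0, 0, 0], [0, 0, 0]], grip=[50, 50])

```text
time_s: 4.45
tcp_pos: [0.4438, -0.1696, 0.3023]
ee_rot: [[1.0, -0.001, -0.0], [-0.001, -1.0, 0.0], [-0.0, -0.0, -1.0]]
wrist_force: [-0.3, 0.1, 0.9]
gripper_width: 0.573
gripper_force: 0.0
```

```bash
python3 look.py wrist w2.png slot0=.06 knob0_recess=.09 knob1_recess=.09 knob2_recess=.09 tray=0 stand_hole=.06 driver_grip=.091 driver_tip=.01 bottle=0
```

```text
4.5 [ 0.4439 -0.1691  0.3024] [[1.0, 0.0, -0.0], [0.0, -1.0, 0.0], [-0.0, -0.0, -1.0]]
slot0 0.82 [347.8 172.2] [ 0.4606 -0.249   0.06  ]
slot0 0.75 [225.6 171.1] [ 0.4621 -0.0937  0.06  ]
slot0 0.66 [285.2 169.4] [ 0.4642 -0.1694  0.06  ]
knob0_recess 0.71 [369.8  27. ] [ 0.6182 -0.2592  0.09  ]
knob1_recess 0.78 [292.9  23.1] [ 0.622  -0.1776  0.09  ]
knob2_recess 0.73 [213.4  18.7] [ 0.6262 -0.0938  0.09  ]
tray 0.91 [281.7 166.5] [ 0.4617 -0.1643  0.    ]
tray 0.69 [217.2  22.2] [ 0.65   -0.0803 -0.    ]
stand_hole 0.67 [104.3  85.4] [0.5644 0.0465 0.06  ]
driver_grip 0.91 [90.3 81. ] [0.5647 0.0447 0.091 ]
driver_tip 0.21 [366.6  28.6] [ 0.6394 -0.2743  0.01  ]
```

View pics/w2.png

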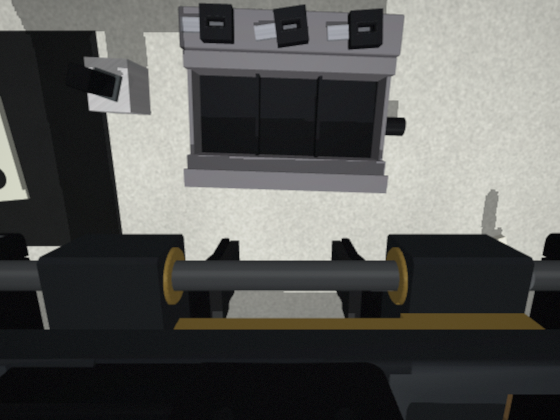

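```bash
cat > rail.py <<'E'
from h import *
np.set_printoptions(precision=4,suppress=True)
c=shot('wrist'); g=cv2.cvtColor(c['img'],cv2.COLOR_RGB2GRAY).astype(float)
def edge(cols,r0,r1,sgn,z):
    P=[]
    for x in cols:
        d=sgn*np.diff(g[r0:r1,x-1:x+2].mean(1)); i=np.argmax(d)
        o=0
        if 0<i<len(d)-1:
            den=d[i-1]-2*d[i]+d[i+1]; o=.5*(d[i-1]-d[i+1])/den if den else 0
        P.append(onz(c,(x+.5,r0+i+o+1),z)[:2])
    P=np.array(P); k=np.polyfit(P[:,1],P[:,0],1)
    for _ in range(3):
        r=P[:,0]-np.polyval(k,P[:,1]); P=P[abs(r)<max(.001,2*np.median(abs(r)))]; k=np.polyfit(P[:,1],P[:,0],1)
    return k[0],np.polyval(k,-.17),len(P)
print('lip front',edge(range(195,380,3),163,178,1,.076))
print('lip back',edge(range(195,380,3),180,198,1,.076))
print('far rail front',edge(range(195,395,3),44,58,1,.072),edge(range(195,395,3),44,58,-1,.072))
print('far rail back',edge(range(180,205,2),2,18,-1,.072))
def horiz(r,c0,c1,z,sgn):
    d=sgn*np.diff(g[r-1:r+2,c0:c1].mean(0)); i=np.argmax(d); return onz(c,(c0+i+1,r+.5),z)[:2]
for r in(174,178,182):
  print('L',horiz(r,175,200,.076,-1),'R',horiz(r,375,400,.076,1))
print(g[150:200:1,280].round())
# knob tops: dark squares
for (a,b) in((195,235),(272,312),(346,386)):
    print(onz(c,((a+b)/2,25),.09)[:2])
E
python3 rail.py
```

```text
lip front (np.float64(0.03436008558594339), np.float64(0.46220946473334074), 62)
lip back (np.float64(0.034304773292921566), np.float64(0.4405189936009346), 62)
far rail front (np.float64(-0.01609004027065337), np.float64(0.5993762755739478), 36) (np.float64(0.034486499795340915), np.float64(0.598860161019039), 67)
far rail back (np.float64(-0.11557639008663258), np.float64(0.6529105652000878), 13)
L [ 0.4599 -0.0454] R [ 0.4602 -0.2904]
L [ 0.455 -0.045] R [ 0.4553 -0.2956]
L [ 0.45   -0.0459] R [ 0.4503 -0.296 ]
[ 21.  20.  21.  21.  24.  52.  62.  68. 110. 104.  84.  83.  83.  82.
  83.  82.  84.  83.  83.  83.  82.  79.  99. 120. 127. 126. 127. 126.
 126. 126. 125. 127. 128. 127. 128. 128. 126. 125. 127. 139. 187. 209.
 212. 213. 209. 206. 205. 208. 211. 209.]
[ 0.6205 -0.0947]
[ 0.6206 -0.1764]
[ 0.6206 -0.2548]
```

Request:
step_arm(linear=[[-3, -46, 0], [-3, -46, 0], [-3, -46, 0], [-3, -46, 10], [-3, -46, 10], [-3, -46, 15], [-3, -46, 15], [-3, -46, 15], [0, -52, 15], [0, 0, 0]], delta_rot=[[0, 0, 0], [0, 0, 0], [0, 0, 0], [0, 0, 0], [0, 0, 0], [0, 0, 0], [0, 0, 0], [0, 0, 0], [0, 0, 0], [0, 0, 0]], grip=[50, 50, 50, 50, 50, 50, 50, 50, 50, 50])

```text
time_s: 6.25
tcp_pos: [0.4194, 0.2526, 0.221]
ee_rot: [[1.0, 0.004, -0.002], [0.004, -1.0, -0.002], [-0.002, 0.002, -1.0]]
wrist_force: [0.3, -0.7, 0.5]
gripper_width: 0.574
gripper_force: 0.0
```

```bash
python3 boards.py w3.png; python3 look.py wrist w3b.png board0_grip=.022
```

```text
(array([470.8353, 364.1516]), [72.25946807861328, 144.4499053955078], np.float32(-4.637207))
(array([484.3805, 250.3265]), [71.37310028076172, 144.3199005126953], np.float32(5.0297623))
6.4 [0.4199 0.2499 0.2227] [[1.0, 0.0, -0.0], [0.0, -1.0, -0.0], [-0.0, 0.0, -1.0]]
```

Request:
step_arm(linear=[[36, -0.5, 30], [35.5, -0.5, 30], [0, 0, 10], [0, 0, 45], [0, 0, 45], [0, 0, 30], [0, 0, 18], [0, 0, 0], [0, 0, 0], [0, 0, 0]], delta_rot=[[0, 0, 0], [0, 0, 0], [0, 0, -0.088], [0, 0, 0], [0, 0, 0], [0, 0, 0], [0, 0, 0], [0, 0, 0], [0, 0, 0], [0, 0, 0]], grip=[50, 50, 50, 50, 50, 50, 50, 50, 0, 0])

```text
time_s: 7.7
tcp_pos: [0.4922, 0.2516, 0.0159]
ee_rot: [[0.996, 0.088, 0.002], [0.088, -0.996, 0.002], [0.002, -0.002, -1.0]]
wrist_force: [0.5, 0.1, 0.4]
gripper_width: 0.426
gripper_force: 0.0
```

Request:
step_arm(linear=[[0, 0, 0], [0, 0, 0], [0, 0, 0]], delta_rot=[[0, 0, 0], [0, 0, 0], [0, 0, 0]], grip=[0, 0, 0])

```text
time_s: 8.07
tcp_pos: [0.4915, 0.2514, 0.0149]
ee_rot: [[0.996, 0.088, 0.0], [0.088, -0.996, 0.0], [0.0, -0.0, -1.0]]
wrist_force: [-0.4, -0.0, 2.4]
gripper_width: 0.159
gripper_force: 30.0
```

Request:
step_arm(linear=[[0, 0, -30], [0, 0, -50], [0, 0, -55], [0, 0, -50], [0, 0, 0], [8.35, 42.9, 0], [8.35, 42.9, 0], [8.35, 42.9, 0], [8.35, 42.9, 0], [8.35, 42.9, 0]], delta_rot=[[0, 0, 0], [0, 0, 0], [0, 0, 0], [0, 0, 0], [0, 0, 0.122], [0, 0, 0], [0, 0, 0], [0, 0, 0], [0, 0, 0], [0, 0, 0]], grip=[0, 0, 0, 0, 0, 0, 0, 0, 0, 0])

```text
time_s: 9.32
tcp_pos: [0.5254, 0.0341, 0.199]
ee_rot: [[0.999, -0.034, -0.001], [-0.034, -0.999, 0.0], [-0.001, 0.0, -1.0]]
wrist_force: [0.3, 0.5, -1.4]
gripper_width: 0.16
gripper_force: 30.0
```

Request:
step_arm(linear=[[8.35, 42.9, 0], [8.35, 42.9, 0], [8.35, 42.9, 0], [0, 0, 35], [0, 0, 35], [0, 0, 0], [0, 0, 0], [0, 0, 0], [0, 0, 0]], delta_rot=[[0, 0, 0], [0, 0, 0], [0, 0, 0], [0, 0, 0], [0, 0, 0], [0, 0.1135, 0], [0, 0.1135, 0], [0, 0, 0], [0, 0, 0]], grip=[0, 0, 0, 0, 0, 0, 0, 0, 0])

```text
time_s: 10.45
tcp_pos: [0.5474, -0.0939, 0.13]
ee_rot: [[0.974, -0.033, 0.225], [-0.033, -0.999, -0.008], [0.225, 0.0, -0.974]]
wrist_force: [0.7, 0.1, -0.3]
gripper_width: 0.157
gripper_force: 30.0
```

```bash
cat > st.py <<'E'
# TCP in the frame of slot k; tilt, tip of board (grasp offset 79,gz)
from h import *
import sys
k=int(sys.argv[1]); gz=float(sys.argv[2]) if len(sys.argv)>2 else 15
s=sense(); a=.0344; ex=np.array([1,-a])/np.hypot(1,a); ey=np.array([a,1])/np.hypot(1,a)
O=np.array([.4622,-.171])+ey*(k-1)*.08
p=np.array(s['tcp_pos']); R=np.array(s['ee_rot']); d=(p[:2]-O)*1000
X=np.array([d@ex,d@ey,p[2]*1000-60]); th=np.arcsin(R[2,0]); yaw=np.degrees(np.arctan2(R[1,0],R[0,0]))
tip=X[0]-(79*np.cos(th)-gz*np.sin(th)),X[2]-(79*np.sin(th)+gz*np.cos(th))
print('t',s['time_s'],'tcp slot',X.round(1),'tilt',np.degrees(th).round(2),'yaw',yaw.round(2),'tip',np.round(tip,1),'F',np.array(s['wrist_force']).round(1),'M',np.array(s['moment']).round(2))
E
python3 st.py 2; python3 look.py wrist w4.png
```

```text
t 10.45 tcp slot [82.5 -0.  70. ] tilt 13.01 yaw -1.91 tip [ 8.9 37.6] F [ 0.7  0.1 -0.3] M [-0.02  0.51  0.02]
10.5 [ 0.5479 -0.0938  0.1301] [[0.974, -0.034, 0.226], [-0.033, -0.999, -0.008], [0.226, -0.0, -0.974]]
```

View pics/w4.png

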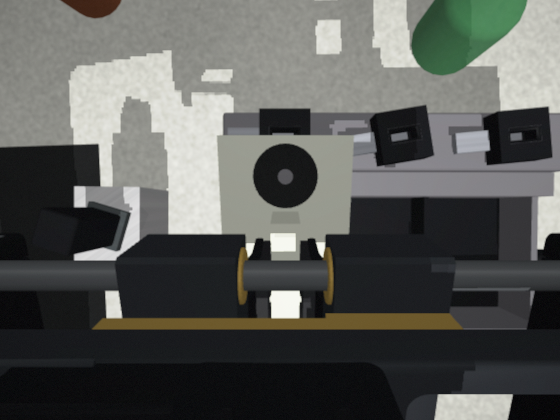

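Request:
step_arm(linear=[[-4.4, 0, 16.7], [-4.4, 0, 16.7], [0, 0, 0]], delta_rot=[[0, 0, 0], [0, 0, 0], [0, 0, 0]], grip=[0, 0, 0])

```text
time_s: 10.88
tcp_pos: [0.5455, -0.094, 0.0938]
ee_rot: [[0.975, -0.034, 0.222], [-0.033, -0.999, -0.008], [0.222, 0.0, -0.975]]
wrist_force: [0.1, 0.2, -1.4]
gripper_width: 0.161
gripper_force: 30.0
```

```bash
python3 st.py 2
```

```text
t 10.875 tcp slot [80.6 -0.2 33.8] tilt 12.82 yaw -1.95 tip [6.9 1.7] F [ 0.1  0.2 -1.4] M [-0.01  0.57 -0.08]
```

Request:
step_arm(linear=[[-4.9, 0, -1.1], [-4.9, 0, -1.1], [-3.9, 0, -0.9], [0, 0, 0], [0, 0, 0]], delta_rot=[[0, 0, 0], [0, 0, 0], [0, 0, 0], [0, 0, 0], [0, 0, 0]], grip=[0, 0, 0, 0, 0])

```text
time_s: 11.5
tcp_pos: [0.5317, -0.0935, 0.0953]
ee_rot: [[0.974, -0.034, 0.226], [-0.033, -0.999, -0.008], [0.226, -0.0, -0.974]]
wrist_force: [0.2, -0.8, -0.9]
gripper_width: 0.161
gripper_force: 30.0
```

```bash
python3 st.py 2
```

```text
t 11.5 tcp slot [66.8 -0.2 35.3] tilt 13.04 yaw -1.93 tip [-6.8  2.8] F [ 0.2 -0.8 -0.9] M [0.01 0.57 0.  ]
```

Request:
step_arm(linear=[[-2, 0, -0.4], [-1.5, 0, -0.4], [0, 0, 0], [0, 0, 0]], delta_rot=[[0, 0, 0], [0, 0, 0], [0, 0, 0], [0, 0, 0]], grip=[0, 0, 0, 0])

```text
time_s: 12.0
tcp_pos: [0.5278, -0.0934, 0.0949]
ee_rot: [[0.974, -0.034, 0.225], [-0.033, -0.999, -0.008], [0.225, 0.0, -0.974]]
wrist_force: [1.1, 0.2, -2.3]
gripper_width: 0.155
gripper_force: 30.0
```

```bash
python3 st.py 2
```

```text
t 12.0 tcp slot [62.9 -0.2 34.9] tilt 13.0 yaw -1.94 tip [-10.7   2.5] F [ 1.1  0.2 -2.3] M [-0.02  0.63  0.02]
```

Request:
step_arm(linear=[[0.65, 0, 6.5], [0.8, 0, 5.9], [0.65, 0, 4.5], [0, 0, 0], [0, 0, 0]], delta_rot=[[0, -0.07, 0], [0, -0.07, 0], [0, -0.052, 0], [0, 0, 0], [0, 0, 0]], grip=[0, 0, 0, 0, 0])

```text
time_s: 12.62
tcp_pos: [0.5322, -0.0936, 0.0785]
ee_rot: [[0.999, -0.034, 0.035], [-0.034, -0.999, -0.001], [0.035, 0.0, -0.999]]
wrist_force: [-0.6, 0.3, -1.6]
gripper_width: 0.161
gripper_force: 30.0
```

```bash
python3 st.py 2
```

```text
t 12.625 tcp slot [67.3 -0.2 18.5] tilt 2.0 yaw -1.95 tip [-11.1   0.7] F [-0.6  0.3 -1.6] M [-0.02  0.1  -0.02]
```

Request:
step_arm(linear=[[0.4, 0, 3.0], [0, 0, 0], [0, 0, 0]], delta_rot=[[0, -0.035, 0], [0, 0, 0], [0, 0, 0]], grip=[0, 0, 0])

```text
time_s: 13.0
tcp_pos: [0.5328, -0.0936, 0.0758]
ee_rot: [[0.999, -0.034, 0.001], [-0.034, -0.999, 0.0], [0.001, -0.0, -1.0]]
wrist_force: [-0.2, 0.4, -0.8]
gripper_width: 0.161
gripper_force: 30.0
```

```bash
python3 st.py 2
```

```text
t 13.0 tcp slot [67.9 -0.2 15.8] tilt 0.03 yaw -1.94 tip [-11.1   0.8] F [-0.2  0.4 -0.8] M [ 0.02  0.05 -0.01]
```

Request:
step_arm(linear=[[0, 0, 1.2], [0, 0, 0], [0, 0, 0], [0, 0, 0], [0, 0, 0], [0, 0, -20], [0, 0, -40], [0, 0, -50], [0, 0, -20], [0, 0, 0]], delta_rot=[[0, 0, 0], [0, 0, 0], [0, 0, 0], [0, 0, 0], [0, 0, 0], [0, 0, 0], [0, 0, 0], [0, 0, 0], [0, 0, 0], [0, 0, 0]], grip=[0, 0, 45, 45, 45, 45, 45, 45, 45, 45])

```text
time_s: 14.25
tcp_pos: [0.5342, -0.0935, 0.2061]
ee_rot: [[0.999, -0.034, 0.004], [-0.034, -0.999, 0.0], [0.004, -0.001, -1.0]]
wrist_force: [-0.4, 0.1, -0.3]
gripper_width: 0.518
gripper_force: 0.0
```

Request:
step_arm(linear=[[-30, -55, -20], [-30, -55, 0], [-20, -55, 0], [-20, -55, 0], [-10, -55, 0], [0, -55, 0], [0, -55, 0], [0, -62, 0], [0, 0, 0], [0, 0, 0]], delta_rot=[[0, 0, 0], [0, 0, 0], [0, 0, 0], [0, 0, 0], [0, 0, 0], [0, 0, 0], [0, 0, 0], [0, 0, 0], [0, 0, -0.05], [0, 0, 0]], grip=[45, 45, 45, 45, 45, 45, 45, 45, 45, 45])

```text
time_s: 15.5
tcp_pos: [0.439, 0.3539, 0.2211]
ee_rot: [[1.0, 0.016, -0.003], [0.016, -1.0, -0.003], [-0.003, 0.003, -1.0]]
wrist_force: [0.1, -0.4, 0.4]
gripper_width: 0.519
gripper_force: 0.0
```

```bash
python3 boards.py w5.png; python3 look.py wrist w5b.png
python3 - <<'E'
from h import *
c=shot('top'); i=c['img'][140:250,330:460]; cv2.imwrite('pics/t1.png',cv2.cvtColor(cv2.resize(i,None,fx=5,fy=5,interpolation=cv2.INTER_CUBIC),cv2.COLOR_RGB2BGR))
E
```

```text
(array([470.926 , 364.5052]), [71.32649230957031, 144.125732421875], np.float32(-4.995964))
15.65 [0.4397 0.3531 0.2227] [[1.0, 0.015, -0.001], [0.015, -1.0, -0.001], [-0.001, 0.001, -1.0]]
```

View pics/t1.png

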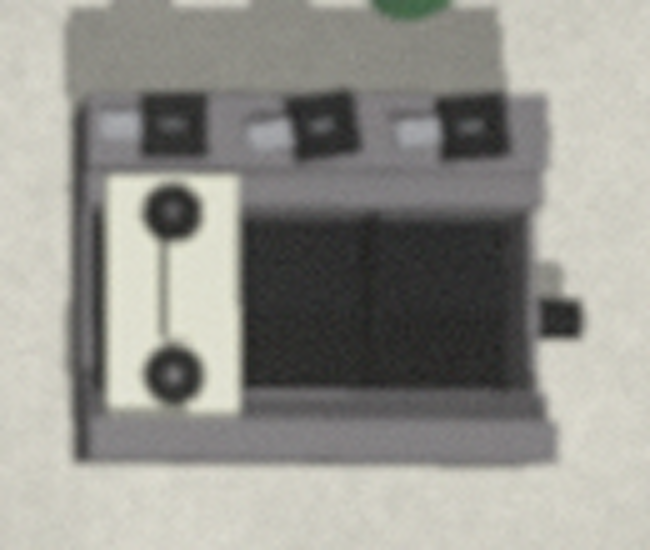

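Request:
step_arm(linear=[[19.2, -5, 30], [19.2, -5, 30], [0, 0, 10], [0, 0, 45], [0, 0, 45], [0, 0, 30], [0, 0, 18], [0, 0, 0], [0, 0, 0], [0, 0, 0]], delta_rot=[[0, 0, 0], [0, 0, 0], [0, 0, 0.101], [0, 0, 0], [0, 0, 0], [0, 0, 0], [0, 0, 0], [0, 0, 0], [0, 0, 0], [0, 0, 0]], grip=[45, 45, 45, 45, 45, 45, 45, 45, 0, 0])

```text
time_s: 16.95
tcp_pos: [0.4787, 0.3651, 0.0168]
ee_rot: [[0.996, -0.085, 0.002], [-0.085, -0.996, 0.002], [0.001, -0.002, -1.0]]
wrist_force: [0.2, -0.6, -0.4]
gripper_width: 0.366
gripper_force: 0.0
```

Request:
step_arm(linear=[[0, 0, 0], [0, 0, 0], [0, 0, 0]], delta_rot=[[0, 0, 0], [0, 0, 0], [0, 0, 0]], grip=[0, 0, 0])

```text
time_s: 17.32
tcp_pos: [0.4782, 0.3647, 0.016]
ee_rot: [[0.996, -0.085, 0.0], [-0.085, -0.996, 0.0], [0.0, -0.0, -1.0]]
wrist_force: [-0.4, 0.7, 2.9]
gripper_width: 0.163
gripper_force: 30.0
```

Request:
step_arm(linear=[[0, 0, -30], [0, 0, -50], [0, 0, -54], [0, 0, -50], [0, 0, 0], [7, 51.4, 0], [7, 51.4, 0], [7, 51.4, 0], [7, 51.4, 0], [7, 51.4, 0]], delta_rot=[[0, 0, 0], [0, 0, 0], [0, 0, 0], [0, 0, 0], [0, 0, -0.051], [0, 0, 0], [0, 0, 0], [0, 0, 0], [0, 0, 0], [0, 0, 0]], grip=[0, 0, 0, 0, 0, 0, 0, 0, 0, 0])

```text
time_s: 18.58
tcp_pos: [0.5037, 0.1049, 0.1988]
ee_rot: [[0.999, -0.034, -0.001], [-0.034, -0.999, -0.0], [-0.001, 0.0, -1.0]]
wrist_force: [0.2, 0.6, -2.6]
gripper_width: 0.159
gripper_force: 30.0
```

Request:
step_arm(linear=[[7, 51.3, 0], [7, 51.3, 0], [7, 51.3, 0], [7, 51.3, 0], [7, 51.3, 0], [7, 51.3, 0], [7, 51.3, 0], [0, 0, 35], [0, 0, 35], [0, 0, 0]], delta_rot=[[0, 0, 0], [0, 0, 0], [0, 0, 0], [0, 0, 0], [0, 0, 0], [0, 0, 0], [0, 0, 0], [0, 0.1135, 0], [0, 0.1135, 0], [0, 0, 0]], grip=[0, 0, 0, 0, 0, 0, 0, 0, 0, 0])

```text
time_s: 19.82
tcp_pos: [0.5402, -0.2534, 0.1257]
ee_rot: [[0.976, -0.036, 0.214], [-0.035, -0.999, -0.005], [0.214, -0.003, -0.977]]
wrist_force: [0.3, -0.2, -1.4]
gripper_width: 0.162
gripper_force: 30.0
```

```bash
python3 look.py wrist w6.png; python3 st.py 0 16
```

```text
19.875 [ 0.5438 -0.2541  0.1288] [[0.975, -0.034, 0.22], [-0.033, -0.999, -0.007], [0.22, -0.0, -0.975]]
t 19.875 tcp slot [84.4 -0.3 68.8] tilt 12.71 yaw -1.94 tip [10.9 35.8] F [ 0.4 -0.5 -0.5] M [-0.02  0.46  0.04]
```

Request:
step_arm(linear=[[-5.2, 0, 16], [-5.2, 0, 16], [0, 0, 0], [0, 0, 0]], delta_rot=[[0, 0, 0], [0, 0, 0], [0, 0, 0], [0, 0, 0]], grip=[0, 0, 0, 0])

```text
time_s: 20.38
tcp_pos: [0.5442, -0.2543, 0.098]
ee_rot: [[0.973, -0.033, 0.228], [-0.031, -0.999, -0.009], [0.228, 0.001, -0.974]]
wrist_force: [0.3, -0.0, -1.8]
gripper_width: 0.159
gripper_force: 30.0
```

```bash
python3 st.py 0 16
```

```text
t 20.375 tcp slot [84.9 -0.4 38. ] tilt 13.16 yaw -1.85 tip [11.6  4.4] F [ 0.3 -0.  -1.8] M [-0.02  0.62  0.04]
```

Request:
step_arm(linear=[[-4.7, 0, -0.6], [-4.7, 0, -0.6], [-4.7, 0, -0.6], [-4.4, 0, -0.5], [0, 0, 0], [0, 0, 0]], delta_rot=[[0, 0, 0], [0, 0, 0], [0, 0, 0], [0, 0, 0], [0, 0, 0], [0, 0, 0]], grip=[0, 0, 0, 0, 0, 0])

```text
time_s: 21.12
tcp_pos: [0.5239, -0.2535, 0.0943]
ee_rot: [[0.974, -0.034, 0.225], [-0.033, -0.999, -0.008], [0.225, 0.0, -0.974]]
wrist_force: [0.3, -0.2, -2.6]
gripper_width: 0.16
gripper_force: 30.0
```

```bash
python3 st.py 0 16
```

```text
t 21.125 tcp slot [64.5 -0.3 34.3] tilt 13.02 yaw -1.93 tip [-8.9  0.9] F [ 0.3 -0.2 -2.6] M [-0.03  0.61  0.02]
```

Request:
step_arm(linear=[[-2, 0, -0.4], [-1.5, 0, -0.4], [0, 0, 0], [0, 0, 0]], delta_rot=[[0, 0, 0], [0, 0, 0], [0, 0, 0], [0, 0, 0]], grip=[0, 0, 0, 0])

```text
time_s: 21.62
tcp_pos: [0.5218, -0.2535, 0.0949]
ee_rot: [[0.973, -0.033, 0.228], [-0.032, -0.999, -0.008], [0.229, 0.001, -0.974]]
wrist_force: [5.7, 0.9, -4.0]
gripper_width: 0.157
gripper_force: 30.0
```

```bash
python3 st.py 0 16
```

```text
t 21.625 tcp slot [62.4 -0.4 34.9] tilt 13.21 yaw -1.91 tip [-10.8   1.3] F [ 5.7  0.9 -4. ] M [ 0.1  -1.06  0.04]
```

Request:
step_arm(linear=[[1.8, 0, 6.0], [0.8, 0, 5.8], [0.65, 0, 4.3], [0, 0, 0], [0, 0, 0]], delta_rot=[[0, -0.07, 0], [0, -0.07, 0], [0, -0.052, 0], [0, 0, 0], [0, 0, 0]], grip=[0, 0, 0, 0, 0])

```text
time_s: 22.25
tcp_pos: [0.5249, -0.2534, 0.0788]
ee_rot: [[0.999, -0.034, 0.034], [-0.034, -0.999, -0.001], [0.034, -0.0, -0.999]]
wrist_force: [-0.2, 0.3, -1.5]
gripper_width: 0.157
gripper_force: 30.0
```

```bash
python3 st.py 0 16
```

```text
t 22.25 tcp slot [65.5 -0.2 18.8] tilt 1.95 yaw -1.96 tip [-12.9   0.2] F [-0.2  0.3 -1.5] M [-0.11  0.15 -0.01]
```

Request:
step_arm(linear=[[0.4, 0, 3.0], [0, 0, 0], [0, 0, 0]], delta_rot=[[0, -0.035, 0], [0, 0, 0], [0, 0, 0]], grip=[0, 0, 0])

```text
time_s: 22.62
tcp_pos: [0.5265, -0.2536, 0.076]
ee_rot: [[0.999, -0.034, 0.0], [-0.034, -0.999, -0.0], [0.0, 0.0, -1.0]]
wrist_force: [0.8, -0.6, -0.6]
gripper_width: 0.162
gripper_force: 30.0
```

```bash
python3 st.py 0 16
```

```text
t 22.625 tcp slot [67.1 -0.3 16. ] tilt 0.01 yaw -1.93 tip [-11.9   0. ] F [ 0.8 -0.6 -0.6] M [-0.14  0.12  0.02]
```

Request:
step_arm(linear=[[0, 0, 0.5], [0, 0, 0], [0, 0, 0], [0, 0, 0], [0, 0, -20], [0, 0, -40], [0, 0, -50], [0, 0, -50], [-20, 0, -40], [-62, -60, 0]], delta_rot=[[0, 0, 0], [0, 0, 0], [0, 0, 0], [0, 0, 0], [0, 0, 0], [0, 0, 0], [0, 0, 0], [0, 0, 0], [0, 0, 0], [0, 0, 0]], grip=[0, 45, 45, 45, 45, 45, 45, 45, 45, 45])

```text
time_s: 23.88
tcp_pos: [0.4654, -0.2091, 0.2786]
ee_rot: [[0.999, -0.036, 0.008], [-0.036, -0.999, -0.002], [0.008, 0.002, -1.0]]
wrist_force: [0.2, 1.1, -0.4]
gripper_width: 0.52
gripper_force: 0.0
```

Request:
step_arm(linear=[[0, -20, 0], [0, 0, 0], [0, 0, 0]], delta_rot=[[0, 0, 0], [0, 0, 0], [0, 0, 0]], grip=[45, 45, 45])

```text
time_s: 24.25
tcp_pos: [0.4641, -0.1881, 0.2755]
ee_rot: [[0.999, -0.034, 0.0], [-0.034, -0.999, -0.0], [0.0, 0.0, -1.0]]
wrist_force: [-0.2, -0.7, 0.0]
gripper_width: 0.513
gripper_force: 0.0
```

```bash
python3 look.py wrist w7.png board0_grip=.082 knob0_recess=.09 knob1_recess=.09 knob2_recess=.09 stand_hole=.06 driver_grip=.091
```

```text
24.3 [ 0.4641 -0.1883  0.2753] [[0.999, -0.034, -0.0], [-0.034, -0.999, -0.0], [-0.0, 0.0, -1.0]]
knob0_recess 0.91 [349.   39.6] [ 0.6174 -0.2566  0.09  ]
knob1_recess 0.89 [268.3  37.4] [ 0.6221 -0.1766  0.09  ]
knob2_recess 0.73 [188.4  40.7] [ 0.6218 -0.097   0.09  ]
stand_hole 0.6 [ 73.4 108.1] [0.5648 0.0487 0.06  ]
stand_hole 0.47 [269.  194.3] [ 0.4583 -0.1683  0.06  ]
driver_grip 0.63 [ 59.6 104.3] [0.5662 0.0427 0.091 ]
driver_grip 0.6 [271.6 183.7] [ 0.4759 -0.1735  0.091 ]
```

View pics/w7.png

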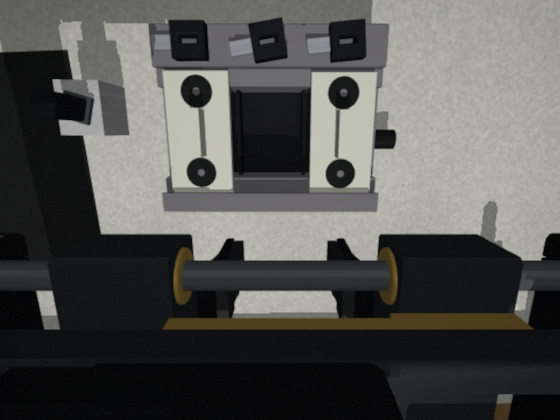

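Request:
step_arm(linear=[[17, -50, 0], [17, -50, 0], [10, -50, 0], [0, -50, 0], [0, 0, 0], [0, 0, 0]], delta_rot=[[0, 0, 0], [0, 0, 0], [0, 0, 0], [0, 0, 0], [0, 0, 0], [0, 0, 0]], grip=[45, 45, 45, 45, 45, 45])

```text
time_s: 25.35
tcp_pos: [0.5144, 0.0104, 0.2754]
ee_rot: [[0.999, -0.034, -0.0], [-0.034, -0.999, -0.0], [-0.0, 0.0, -1.0]]
wrist_force: [-0.9, -0.4, -0.1]
gripper_width: 0.517
gripper_force: 0.0
```

```bash
python3 look.py wrist w8.png stand_hole=.06 driver_grip=.091 knob2_recess=.09; python3 -c "
import cv2;i=cv2.imread('pics/w8.png')[0:260,140:470];cv2.imwrite('pics/w8c.png',cv2.resize(i,None,fx=2.3,fy=2.3,interpolation=cv2.INTER_CUBIC))"
```

```text
25.4 [0.5144 0.0099 0.2754] [[0.999, -0.034, -0.0], [-0.034, -0.999, -0.0], [-0.0, 0.0, -1.0]]
stand_hole 0.67 [255.1 148.2] [0.5637 0.0439 0.06  ]
driver_grip 0.73 [255.5 147.4] [0.5659 0.0405 0.091 ]
knob2_recess 0.68 [387.3  86.1] [ 0.623 -0.098  0.09 ]
```

View pics/w8c.png

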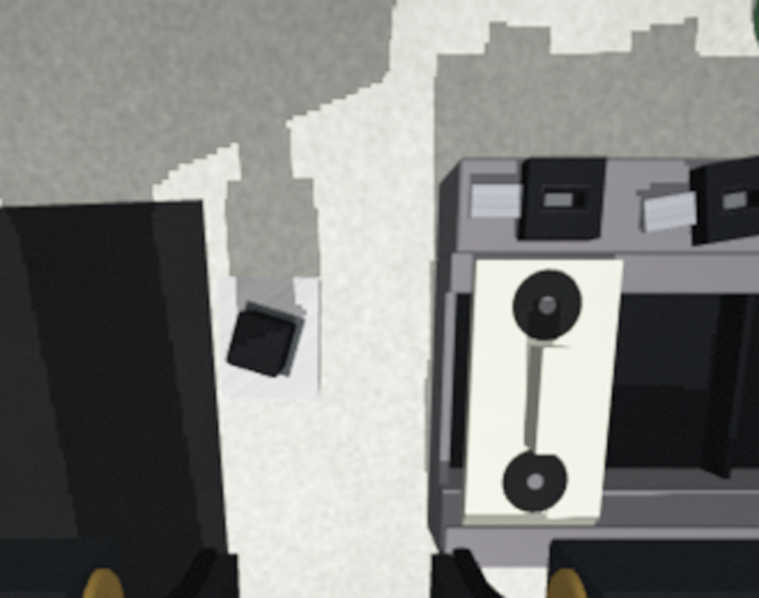

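```bash
cat > drv.py <<'E'
from h import *
np.set_printoptions(precision=4,suppress=True)
c=shot('wrist'); g=c['img'].max(2); p=proj(c,[.565,.042,.11]).astype(int)
sub=g[p[1]-30:p[1]+30,p[0]-30:p[0]+30]
for t in(25,35,45):
    n,l,st,ce=cv2.connectedComponentsWithStats((sub<t).astype(np.uint8))
    i=1+np.argmax(st[1:,4]); ys,xs=np.where(l==i)
    w=np.array([onz(c,(x+.5+p[0]-30,y+.5+p[1]-30),.116)[:2]*1000 for x,y in zip(xs,ys)],np.float32)
    print(t,cv2.minAreaRect(w),w.mean(0))
b=c['img'].copy(); m=(g>185).astype(np.uint8)
for z in(.06,):
  for q in ((222,121),(279,121),(279,172),(236,172)): print(onz(c,q,z))
E
python3 drv.py
```

```text
25 ((569.92236328125, 33.56031036376953), (28.002256393432617, 15.45130443572998), 31.173860549926758) [571.2072  33.7959]
35 ((565.3427734375, 40.187171936035156), (24.2310733795166, 24.176437377929688), 70.46272277832031) [569.6368  40.0735]
45 ((565.5941772460938, 40.18492126464844), (24.389047622680664, 24.902063369750977), 71.29412841796875) [565.6377  40.1882]
[0.5956 0.079  0.06  ]
[0.5933 0.0138 0.06  ]
[0.5351 0.0162 0.06  ]
[0.5369 0.0672 0.06  ]
```

Request:
step_arm(linear=[[18, -10, 0], [18, -10, 0], [15.9, -8.6, 0], [0, 0, 0], [0, 0, 0], [0, 0, 0]], delta_rot=[[0, 0, 0], [0, 0, 0], [0, 0, 0], [0, 0, 0.15], [0, 0, 0.149], [0, 0, 0]], grip=[60, 60, 60, 60, 60, 60])

```text
time_s: 26.35
tcp_pos: [0.5673, 0.0367, 0.2754]
ee_rot: [[0.945, -0.326, -0.0], [-0.326, -0.945, -0.0], [-0.0, 0.0, -1.0]]
wrist_force: [-0.4, 0.1, 0.3]
gripper_width: 0.69
gripper_force: 0.0
```

```bash
python3 -c "
from h import *
s=sense();print(s['joints'],s['tcp_pos'],s['ee_rot'])"
```

```text
[ 2.00233829e+01  1.46482715e+01 -2.62437337e+00  1.96771602e-04
 -7.27328440e+01  5.09421954e+01] [0.56733958 0.03667501 0.27543684] [[ 9.45323142e-01 -3.26135170e-01 -8.88857510e-05]
 [-3.26135174e-01 -9.45323144e-01 -3.58833777e-05]
 [-7.23229261e-05  6.29101572e-05 -9.99999995e-01]]
```

Request:
step_arm(linear=[[0, 0, 0], [0, 0, 0], [0, 0, 0], [0, 0, 0], [0, 0, 0], [0, 0, 0], [0, 0, 0], [0, 0, 0], [0, 0, 0], [-2.7, 2.8, 0]], delta_rot=[[0, 0, 0.1745], [0, 0, 0.1745], [0, 0, 0.1745], [0, 0, 0.1745], [0, 0, 0.1745], [0, 0, 0.1745], [0, 0, 0.1745], [0, 0, 0.1745], [0, 0, 0.1745], [0, 0, 0]], grip=[60, 60, 60, 60, 60, 60, 60, 60, 60, 60])

```text
time_s: 27.6
tcp_pos: [0.5655, 0.0404, 0.2755]
ee_rot: [[-0.324, -0.946, 0.0], [-0.946, 0.324, 0.0], [-0.0, -0.0, -1.0]]
wrist_force: [0.3, 0.9, 0.0]
gripper_width: 0.688
gripper_force: 0.0
```

Request:
step_arm(linear=[[0, 0, 50], [0, 0, 50], [0, 0, 45], [0, 0, 35], [0, 0, 23], [0, 0, 0], [0, 0, 0]], delta_rot=[[0, 0, 0], [0, 0, 0], [0, 0, 0], [0, 0, 0], [0, 0, 0], [0, 0, 0], [0, 0, 0]], grip=[60, 60, 60, 60, 60, 60, 60])

```text
time_s: 28.48
tcp_pos: [0.5664, 0.041, 0.0736]
ee_rot: [[-0.324, -0.946, 0.002], [-0.946, 0.324, 0.0], [-0.001, -0.002, -1.0]]
wrist_force: [0.2, -0.1, -0.3]
gripper_width: 0.69
gripper_force: 0.0
```

Request:
step_arm(linear=[[0, 0, 0], [0, 0, 0], [0, 0, 0], [0, 0, 0], [0, 0, 0], [0, 0, 0]], delta_rot=[[0, 0, 0], [0, 0, 0], [0, 0, 0], [0, 0, 0], [0, 0, 0], [0, 0, 0]], grip=[0, 0, 0, 0, 0, 0])

```text
time_s: 29.22
tcp_pos: [0.5654, 0.0408, 0.0726]
ee_rot: [[-0.326, -0.945, -0.0], [-0.945, 0.326, -0.0], [0.0, 0.0, -1.0]]
wrist_force: [-1.0, 0.8, 1.6]
gripper_width: 0.274
gripper_force: 30.0
```

Request:
step_arm(linear=[[0, 0, -20], [0, 0, -40], [0, 0, -45], [0, 0, -45], [0, 0, 0], [0, 0, 0]], delta_rot=[[0, 0, 0], [0, 0, 0], [0, 0, 0], [0, 0, 0], [0, 0, 0], [0, 0, 0]], grip=[0, 0, 0, 0, 0, 0])

```text
time_s: 29.98
tcp_pos: [0.5647, 0.0408, 0.2213]
ee_rot: [[-0.327, -0.945, -0.002], [-0.945, 0.327, 0.0], [0.0, 0.002, -1.0]]
wrist_force: [-0.0, 0.1, -1.9]
gripper_width: 0.278
gripper_force: 30.0
```

Run:
```python
from h import *
c=shot('scene'); s=sense(); p=np.array(s['tcp_pos']); 
q=proj(c,p-[0,0,.0626]).astype(int); print(p,q,c['fx'],proj(c,p))
for n in('driver_tip','driver_grip'): print([(r['score'],r['point']) for r in landmark_of('scene',n)][:2])
x0,y0=q[0]-32,q[1]-45
i=c['img'][y0:y0+60,x0:x0+64]; cv2.imwrite('pics/s1.png',cv2.cvtColor(cv2.resize(i,None,fx=9,fy=9,interpolation=cv2.INTER_CUBIC),cv2.COLOR_RGB2BGR)); print(x0,y0)
```

```text
[0.56442049 0.04067552 0.2207071 ] [251 205] 428.35656980035003 [249.45588655 182.73590918]
[(0.67, [254.1, 206.1]), (0.23, [166.0, 255.7])]
[(0.42, [248.3, 176.2])]
219 160
```

View pics/s1.png

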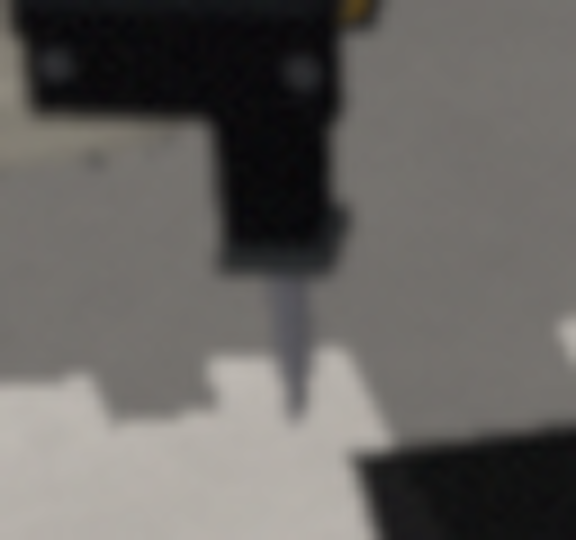

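```bash
cat > kn.py <<'E'
from h import *
np.set_printoptions(precision=4,suppress=True)
def rep(f,T):
    c=capture('wrist'); c['world_to_cam']=np.linalg.inv(T@np.array(c['mount'])); im=cv2.cvtColor(cv2.imread('pics/'+f),cv2.COLOR_BGR2RGB); c['img']=im; return c
for f,p in(('w7.png',[.4641,-.1883,.2753]),('w8.png',[.5144,.0099,.2754])):
    T=np.eye(4); a=-.0343; T[:3,:3]=[[np.cos(a),np.sin(a),0],[np.sin(a),-np.cos(a),0],[0,0,-1]]; T[:3,3]=p
    c=rep(f,T); g=c['img'].max(2)
    for k,w in((0,(.6174,-.2564)),(1,(.6202,-.1764)),(2,(.6229,-.0965))):
        q=proj(c,[*w,.09]); x,y=q.astype(int)
        if not(20<x<540 and 15<y): continue
        y0=max(0,y-24); sub=g[y0:y+24,x-26:x+26]; m=(sub<40).astype(np.uint8)
        n,l,st,ce=cv2.connectedComponentsWithStats(m); i=1+np.argmax(st[1:,4]); ys,xs=np.where(l==i)
        W=np.array([onz(c,(u+.5+x-26,v+.5+y0),.09)[:2]*1000 for u,v in zip(xs,ys)],np.float32)
        r=cv2.minAreaRect(W); print(f,k,np.round(r[0],1),np.round(r[1],1),round(r[2],1))
        # slot floor: brighter pixels inside
        dd=[(u,v) for v in range(y-8,y+9) for u in range(x-11,x+12) if 0<=v and g[v,u]>45]
        if len(dd)>8:
            W=np.array([onz(c,(u+.5,v+.5),.085)[:2]*1000 for u,v in dd],np.float32); r=cv2.minAreaRect(W); print('  slot',len(dd),np.round(r[0],1),np.round(r[1],1),round(r[2],1))
E
python3 kn.py
```

```text
w7.png 0 [ 615.1 -255.4] [35.7 35.1] 3.3
  slot 71 [ 616.6 -254.8] [13.2  4.6] 88.0
w7.png 1 [ 617.8 -176.7] [36.1 33. ] 7.4
  slot 76 [ 619.  -175.3] [ 4.5 15.2] 8.3
w7.png 2 [620.4 -98.3] [36.8 35.2] 88.0
  slot 87 [622.  -97.1] [14.3  4.6] 88.0
w8.png 1 [ 618.8 -173.3] [32.4 39.5] 7.0
  slot 82 [ 620.6 -179.8] [ 8.  20.8] 15.2
w8.png 2 [621.7 -95.1] [36.2 32.7] 88.0
  slot 102 [622.5 -96.7] [18.6 11.7] 88.0
```

Request:
step_arm(linear=[[0, 0, 0], [0, 0, 0], [0, 0, 0], [0, 0, 0], [0, 0, 0], [0, 0, 0], [0, 0, 0], [0, 0, 0], [0, 0, 0]], delta_rot=[[0, 0, 0.159], [0, 0, 0.159], [0, 0, 0.159], [0, 0, 0.159], [0, 0, 0.159], [0, 0, 0.159], [0, 0, 0.159], [0, 0, 0.159], [0, 0, 0]], grip=[0, 0, 0, 0, 0, 0, 0, 0, 0])

```text
time_s: 31.35
tcp_pos: [0.5653, 0.0408, 0.2218]
ee_rot: [[-0.999, 0.032, -0.001], [0.032, 0.999, -0.0], [0.001, -0.0, -1.0]]
wrist_force: [-0.3, -0.3, -0.4]
gripper_width: 0.269
gripper_force: 30.0
```

Request:
step_arm(linear=[[-15.6, -33.9, 0], [-15.6, -33.9, 0], [-15.6, -33.9, 0], [-15.6, -33.9, 0], [0, 0, 25], [0, 0, 25], [0, 0, 0], [0, 0, 0]], delta_rot=[[0, 0, 0], [0, 0, 0], [0, 0, 0], [0, 0, 0], [0, 0, 0], [0, 0, 0], [0, 0, 0], [0, 0, 0]], grip=[0, 0, 0, 0, 0, 0, 0, 0])

```text
time_s: 32.35
tcp_pos: [0.624, -0.0968, 0.1734]
ee_rot: [[-0.999, 0.032, 0.001], [0.032, 0.999, -0.001], [-0.001, -0.001, -1.0]]
wrist_force: [0.5, 0.2, 0.2]
gripper_width: 0.274
gripper_force: 30.0
```

```bash
cat > kd.py <<'E'
from h import *
import sys
k=int(sys.argv[1]); K={0:(.617,-.256),2:(.6225,-.0967)}[k]
s=sense(); p=np.array(s['tcp_pos']); R=np.array(s['ee_rot'])
d=(np.array(K)-p[:2])*1000
print(s['time_s'],'shift tool xy to knob',np.round([d@R[:2,0],d@R[:2,1]],1),'tip above mouth',round((p[2]-.0626-.09)*1000,1),'blade',np.round(np.degrees(np.arctan2(R[1,1],R[0,1])),1),'F',np.array(s['wrist_force']).round(1),'M',np.array(s['moment']).round(2),'j6',s['joints'][5].round(1))
E
python3 kd.py 2; python3 look.py scene s2.png driver_tip=.1; python3 -c "
from h import *
c=shot('wrist','w9.png');c2=shot('scene');a=c['img'][60:260,140:420];q=proj(c2,[.6225,-.0967,.09]).astype(int);b=c2['img'][q[1]-35:q[1]+25,q[0]-40:q[0]+40]
cv2.imwrite('pics/m1.png',cv2.cvtColor(np.hstack([cv2.resize(a,(400,300),interpolation=cv2.INTER_CUBIC),cv2.resize(b,(400,300),interpolation=cv2.INTER_CUBIC)]),cv2.COLOR_RGB2BGR))"
```

```text
32.35 shift tool xy to knob [1.5 0.1] tip above mouth 20.8 blade 88.2 F [0.5 0.2 0.2] M [ 0.01 -0.17 -0.06] j6 -97.7
32.4 [ 0.6242 -0.0967  0.1738] [[-0.999, 0.032, 0.002], [0.032, 0.999, -0.0], [-0.002, -0.0, -1.0]]
driver_tip 0.85 [198.1 246.6] [ 0.6199 -0.097   0.1   ]
```

View pics/m1.png

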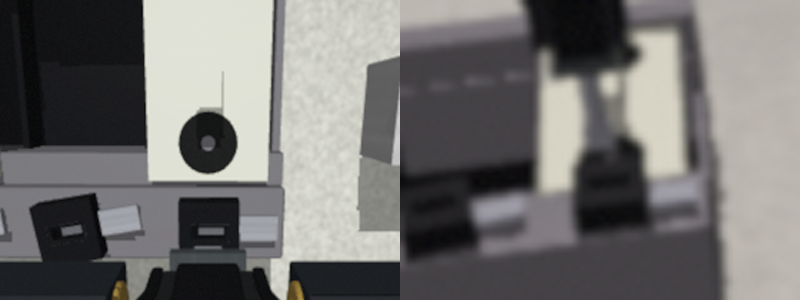

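Request:
step_arm(linear=[[1.5, 0.1, 14], [0, 0, 0], [0, 0, 0]], delta_rot=[[0, 0, 0], [0, 0, 0], [0, 0, 0]], grip=[0, 0, 0])

```text
time_s: 32.92
tcp_pos: [0.6217, -0.0967, 0.1582]
ee_rot: [[-0.999, 0.033, -0.001], [0.033, 0.999, -0.0], [0.001, -0.0, -1.0]]
wrist_force: [-0.4, 0.2, -1.4]
gripper_width: 0.269
gripper_force: 30.0
```

```bash
python3 kd.py 2
```

```text
32.925 shift tool xy to knob [-0.8  0. ] tip above mouth 5.6 blade 88.1 F [-0.4  0.2 -1.4] M [ 0.04 -0.15 -0.05] j6 -97.8
```

Lower in steps.

Request:
step_arm(linear=[[-0.6, 0, 3], [0, 0, 4], [0, 0, 2], [0, 0, 0]], delta_rot=[[0, 0, 0], [0, 0, 0], [0, 0, 0], [0, 0, 0]], grip=[0, 0, 0, 0])

```text
time_s: 33.42
tcp_pos: [0.6223, -0.0967, 0.1492]
ee_rot: [[-0.999, 0.034, -0.001], [0.034, 0.999, -0.0], [0.001, -0.0, -1.0]]
wrist_force: [-1.0, 0.3, -1.0]
gripper_width: 0.275
gripper_force: 30.0
```

```bash
python3 kd.py 2
```

```text
33.425 shift tool xy to knob [-0.2 -0. ] tip above mouth -3.4 blade 88.1 F [-1.   0.3 -1. ] M [ 0.05 -0.16 -0.01] j6 -97.8
```

Request:
step_arm(linear=[[0, 0, 3], [0, 0, 3], [0, 0, 0], [0, 0, 0], [0, 0, 0]], delta_rot=[[0, 0, 0], [0, 0, 0], [0, 0, 0], [0, 0, 0], [0, 0, 0]], grip=[0, 0, 0, 0, 0])

```text
time_s: 34.05
tcp_pos: [0.6225, -0.0967, 0.1436]
ee_rot: [[-0.999, 0.034, 0.0], [0.034, 0.999, -0.0], [-0.0, 0.0, -1.0]]
wrist_force: [0.2, -0.2, -1.0]
gripper_width: 0.273
gripper_force: 30.0
```

```bash
python3 kd.py 2
```

```text
34.05 shift tool xy to knob [ 0. -0.] tip above mouth -9.0 blade 88.1 F [ 0.2 -0.2 -1. ] M [ 0.04 -0.17  0.01] j6 -97.8
```

Request:
step_arm(linear=[[0, 0, 0], [0, 0, 0], [0, 0, 0], [0, 0, 0], [0, 0, 0], [0, 0, 0], [0, 0, 0], [0, 0, 0]], delta_rot=[[0, 0, -0.15], [0, 0, -0.15], [0, 0, -0.15], [0, 0, -0.15], [0, 0, -0.15], [0, 0, -0.15], [0, 0, -0.15], [0, 0, 0]], grip=[0, 0, 0, 0, 0, 0, 0, 0])

```text
time_s: 35.05
tcp_pos: [0.6229, -0.0969, 0.1436]
ee_rot: [[-0.528, -0.849, 0.001], [-0.849, 0.528, -0.0], [-0.0, -0.001, -1.0]]
wrist_force: [1.1, -1.1, -1.3]
gripper_width: 0.271
gripper_force: 30.0
```

```bash
python3 kd.py 2
```

```text
35.05 shift tool xy to knob [0.1 0.4] tip above mouth -9.0 blade 148.1 F [ 1.1 -1.1 -1.3] M [-0.28 -0.5  -0.06] j6 -37.7
```

Request:
step_arm(linear=[[0, 0, 0], [0, 0, 0], [0, 0, 0], [0, 0, 0], [0, 0, 0]], delta_rot=[[0, 0, -0.15], [0, 0, -0.13], [0, 0, -0.1], [0, 0, -0.06], [0, 0, 0]], grip=[0, 0, 0, 0, 0])

```text
time_s: 35.67
tcp_pos: [0.6232, -0.0968, 0.1437]
ee_rot: [[-0.117, -0.993, 0.002], [-0.993, 0.117, -0.0], [0.0, -0.002, -1.0]]
wrist_force: [2.3, -1.3, -2.4]
gripper_width: 0.271
gripper_force: 30.0
```

```bash
python3 kd.py 2
```

```text
35.675 shift tool xy to knob [-0.   0.7] tip above mouth -8.9 blade 173.3 F [ 2.3 -1.3 -2.4] M [-0.39 -0.82 -0.02] j6 -12.6
```

Request:
step_arm(linear=[[0, 0, 0], [0, 0, 0], [0, 0, 0], [0, 0, 0]], delta_rot=[[0, 0, -0.06], [0, 0, -0.05], [0, 0, -0.03], [0, 0, 0]], grip=[0, 0, 0, 0])

```text
time_s: 36.17
tcp_pos: [0.6232, -0.0967, 0.1437]
ee_rot: [[0.024, -1.0, 0.002], [-1.0, -0.024, -0.0], [0.0, -0.002, -1.0]]
wrist_force: [3.6, -2.2, -2.5]
gripper_width: 0.27
gripper_force: 30.0
```

```bash
python3 kd.py 2
```

```text
36.175 shift tool xy to knob [-0.1  0.7] tip above mouth -8.9 blade -178.6 F [ 3.6 -2.2 -2.5] M [-0.55 -1.25 -0.06] j6 -4.5
```

Request:
step_arm(linear=[[0, 0, 0], [0, 0, 0], [0, 0, 0]], delta_rot=[[0, 0, -0.05], [0, 0, -0.03], [0, 0, 0]], grip=[0, 0, 0])

```text
time_s: 36.55
tcp_pos: [0.6229, -0.0967, 0.1437]
ee_rot: [[0.105, -0.995, 0.001], [-0.995, -0.105, -0.0], [0.0, -0.001, -1.0]]
wrist_force: [3.3, -1.7, -1.8]
gripper_width: 0.273
gripper_force: 30.0
```

```bash
python3 kd.py 2
```

```text
36.55 shift tool xy to knob [-0.   0.4] tip above mouth -8.9 blade -174.0 F [ 3.3 -1.7 -1.8] M [-0.54 -1.39 -0.09] j6 0.1
```

Request:
step_arm(linear=[[0, 0, 0], [0, 0, 0], [0, 0, -6], [0, 0, -10], [0, 0, -20], [0, 0, -20], [0, 0, 0]], delta_rot=[[0, 0, 0.12], [0, 0, 0], [0, 0, 0], [0, 0, 0], [0, 0, 0], [0, 0, 0], [0, 0, 0]], grip=[0, 0, 0, 0, 0, 0, 0])

```text
time_s: 37.42
tcp_pos: [0.6231, -0.0966, 0.2019]
ee_rot: [[-0.014, -1.0, 0.004], [-1.0, 0.014, 0.0], [-0.0, -0.004, -1.0]]
wrist_force: [0.0, -0.1, -1.5]
gripper_width: 0.27
gripper_force: 30.0
```

```bash
python3 kd.py 2; python3 -c "
from h import *
c2=shot('scene');q=proj(c2,[.6225,-.0967,.09]).astype(int);b=c2['img'][q[1]-45:q[1]+30,q[0]-60:q[0]+40];print(q)
cv2.imwrite('pics/m2.png',cv2.cvtColor(cv2.resize(b,None,fx=6,fy=6,interpolation=cv2.INTER_CUBIC),cv2.COLOR_RGB2BGR))"
```

```text
37.425 shift tool xy to knob [0.1 0.6] tip above mouth 49.3 blade 179.2 F [ 0.  -0.1 -1.5] M [ 0.07 -0.01 -0.05] j6 -6.7
[198 250]
```

View pics/m2.png

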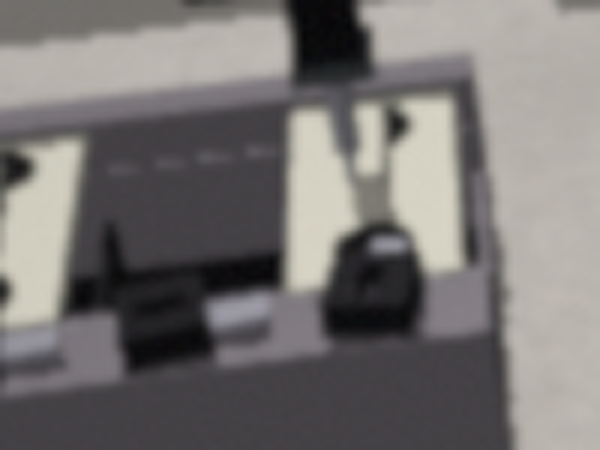

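Request:
step_arm(linear=[[0, 0, 0], [0, 0, 0], [0, 0, 0], [0, 0, 0], [0, 0, 0], [0, 0, 0], [0, 0, 0], [0, 0, 0], [0, 0, 0], [0, 0, 0]], delta_rot=[[0, 0, 0.167], [0, 0, 0.167], [0, 0, 0.167], [0, 0, 0.167], [0, 0, 0.167], [0, 0, 0.167], [0, 0, 0.167], [0, 0, 0.167], [0, 0, 0.167], [0, 0, 0]], grip=[0, 0, 0, 0, 0, 0, 0, 0, 0, 0])

```text
time_s: 38.72
tcp_pos: [0.6216, -0.0966, 0.1983]
ee_rot: [[-0.998, -0.055, -0.003], [-0.055, 0.998, 0.0], [0.003, 0.0, -1.0]]
wrist_force: [-0.3, 0.4, -1.1]
gripper_width: 0.273
gripper_force: 30.0
```

Request:
step_arm(linear=[[3.6, -39.7, 0], [3.6, -39.7, 0], [3.6, -39.7, 0], [3.6, -39.8, 0], [0, 0, 20], [0, 0, 12], [0, 0, 0], [0, 0, 0], [0, 0, 0]], delta_rot=[[0, 0, 0], [0, 0, 0], [0, 0, 0], [0, 0, 0], [0, 0, 0], [0, 0, 0], [0, 0, 0], [0, 0, 0], [0, 0, 0]], grip=[0, 0, 0, 0, 0, 0, 0, 0, 0])

```text
time_s: 39.85
tcp_pos: [0.6171, -0.2558, 0.1685]
ee_rot: [[-0.999, -0.054, 0.002], [-0.054, 0.999, -0.0], [-0.002, -0.001, -1.0]]
wrist_force: [-0.1, 0.5, -1.2]
gripper_width: 0.274
gripper_force: 30.0
```

```bash
python3 kd.py 0
python3 - <<'E'
from h import *
np.set_printoptions(precision=4,suppress=True)
c=shot('wrist','w10.png')
for n in('knob0_recess','knob2_recess','knob1_recess'):
  for r in landmark_of('wrist',n): print(n,round(r['score'],2),r['point'],onz(c,r['point'],.09))
q=proj(c,[.617,-.256,.09]).astype(int);print(q)
b=c['img'][q[1]-70:q[1]+50,q[0]-100:q[0]+100]
cv2.imwrite('pics/m3.png',cv2.cvtColor(cv2.resize(b,None,fx=4,fy=4,interpolation=cv2.INTER_CUBIC),cv2.COLOR_RGB2BGR))
E
```

```text
39.85 shift tool xy to knob [ 0.1 -0.2] tip above mouth 15.9 blade 93.1 F [-0.1  0.5 -1.2] M [ 0.07 -0.19  0.03] j6 -78.2
knob0_recess 0.66 [286.3, 219.8] [ 0.6182 -0.2545  0.09  ]
knob2_recess 0.87 [486.1, 235.9] [ 0.6228 -0.0947  0.09  ]
knob2_recess 0.5 [380.8, 40.4] [ 0.4868 -0.1967  0.09  ]
knob1_recess 0.76 [386.0, 227.0] [ 0.6198 -0.1754  0.09  ]
[284 218]
```

View pics/m3.png

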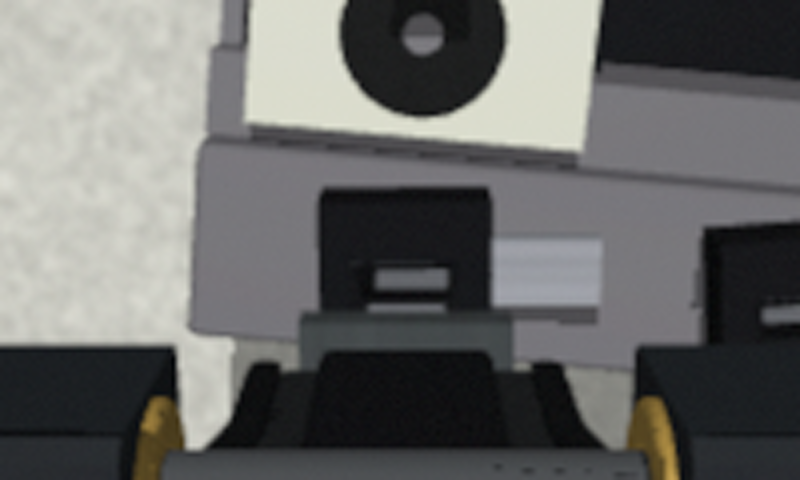

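Request:
step_arm(linear=[[0, 0.2, 10], [0, 0, 4], [0, 0, 3], [0, 0, 2], [0, 0, 0], [0, 0, 0]], delta_rot=[[0, 0, 0], [0, 0, 0], [0, 0, 0], [0, 0, 0], [0, 0, 0], [0, 0, 0]], grip=[0, 0, 0, 0, 0, 0])

```text
time_s: 40.8
tcp_pos: [0.6166, -0.256, 0.1487]
ee_rot: [[-0.999, -0.053, 0.0], [-0.053, 0.999, -0.0], [-0.0, -0.0, -1.0]]
wrist_force: [0.4, -1.3, -0.8]
gripper_width: 0.271
gripper_force: 30.0
```

```bash
python3 kd.py 0
```

```text
40.8 shift tool xy to knob [-0.4 -0.1] tip above mouth -3.9 blade 93.1 F [ 0.4 -1.3 -0.8] M [ 0.07 -0.16 -0.03] j6 -78.3
```

In. Seat deeper and turn.

Request:
step_arm(linear=[[0, 0, 3], [0, 0, 2.3], [0, 0, 0], [0, 0, 0], [0, 0, 0]], delta_rot=[[0, 0, 0], [0, 0, 0], [0, 0, 0], [0, 0, 0], [0, 0, 0]], grip=[0, 0, 0, 0, 0])

```text
time_s: 41.42
tcp_pos: [0.6166, -0.2559, 0.1433]
ee_rot: [[-0.999, -0.053, 0.0], [-0.053, 0.999, -0.0], [-0.0, -0.0, -1.0]]
wrist_force: [-0.2, 1.3, -1.7]
gripper_width: 0.273
gripper_force: 30.0
```

```bash
python3 kd.py 0
```

```text
41.425 shift tool xy to knob [-0.4 -0.1] tip above mouth -9.3 blade 93.1 F [-0.2  1.3 -1.7] M [ 0.03 -0.16  0.  ] j6 -78.3
```

Request:
step_arm(linear=[[0, 0, 0], [0, 0, 0], [0, 0, 0], [0, 0, 0], [0, 0, 0], [0, 0, 0], [0, 0, 0], [0, 0, 0]], delta_rot=[[0, 0, -0.15], [0, 0, -0.15], [0, 0, -0.15], [0, 0, -0.15], [0, 0, -0.15], [0, 0, -0.15], [0, 0, -0.15], [0, 0, 0]], grip=[0, 0, 0, 0, 0, 0, 0, 0])

```text
time_s: 42.42
tcp_pos: [0.6169, -0.2562, 0.1433]
ee_rot: [[-0.452, -0.892, 0.001], [-0.892, 0.452, -0.001], [0.0, -0.001, -1.0]]
wrist_force: [0.2, -0.8, -0.9]
gripper_width: 0.272
gripper_force: 30.0
```

```bash
python3 kd.py 0
```

```text
42.425 shift tool xy to knob [-0.2 -0. ] tip above mouth -9.3 blade 153.1 F [ 0.2 -0.8 -0.9] M [-0.33 -0.34 -0.08] j6 -18.2
```

Request:
step_arm(linear=[[0, 0, 0], [0, 0, 0], [0, 0, 0], [0, 0, 0], [0, 0, 0], [0, 0, 0]], delta_rot=[[0, 0, -0.15], [0, 0, -0.15], [0, 0, -0.12], [0, 0, -0.06], [0, 0, -0.05], [0, 0, 0]], grip=[0, 0, 0, 0, 0, 0])

```text
time_s: 43.18
tcp_pos: [0.6171, -0.2564, 0.1434]
ee_rot: [[0.06, -0.998, 0.001], [-0.998, -0.06, -0.001], [0.001, -0.001, -1.0]]
wrist_force: [1.4, -1.7, -2.0]
gripper_width: 0.272
gripper_force: 30.0
```

```bash
python3 kd.py 0
```

```text
43.175 shift tool xy to knob [-0.4  0. ] tip above mouth -9.2 blade -176.6 F [ 1.4 -1.7 -2. ] M [-0.75 -0.58 -0.02] j6 12.1
```

Request:
step_arm(linear=[[0, 0, 0], [0, 0, 0], [0, 0, 0]], delta_rot=[[0, 0, -0.03], [0, 0, -0.02], [0, 0, 0]], grip=[0, 0, 0])

```text
time_s: 43.55
tcp_pos: [0.617, -0.2563, 0.1434]
ee_rot: [[0.112, -0.994, 0.001], [-0.994, -0.112, -0.001], [0.001, -0.001, -1.0]]
wrist_force: [2.5, -3.9, -2.9]
gripper_width: 0.274
gripper_force: 30.0
```

```bash
python3 kd.py 0
```

```text
43.55 shift tool xy to knob [-0.3 -0.1] tip above mouth -9.2 blade -173.6 F [ 2.5 -3.9 -2.9] M [-1.34 -0.97 -0.02] j6 15.1
```

Request:
step_arm(linear=[[0, 0, 0], [0, 0, 0], [0, 0, -6], [0, 0, -10], [0, 0, -20], [0, 0, -40], [0, 0, -10], [0, 0, 0]], delta_rot=[[0, 0, 0.12], [0, 0, 0], [0, 0, 0], [0, 0, 0], [0, 0, 0], [0, 0, 0], [0, 0, 0], [0, 0, 0]], grip=[0, 0, 0, 0, 0, 0, 0, 0])

```text
time_s: 44.55
tcp_pos: [0.6163, -0.2554, 0.2299]
ee_rot: [[-0.007, -1.0, 0.001], [-1.0, 0.007, 0.001], [-0.001, -0.001, -1.0]]
wrist_force: [-0.2, 0.1, -1.9]
gripper_width: 0.275
gripper_force: 30.0
```

```bash
cat > tab.py <<'E'
from h import *
# direction of bright steel tab around each knob, in top & scene, via unwrapped brightness at 30 mm radius, tab top z~.085
for n in('top','scene'):
    c=shot(n)
    for k,w in((0,(.617,-.256)),(1,(.6202,-.1764)),(2,(.6225,-.0967))):
        v=[]
        for a in range(60,220,8):
            p=[np.round(proj(c,[w[0]+r*np.cos(np.radians(a)),w[1]+r*np.sin(np.radians(a)),.078])).astype(int) for r in(.026,.030,.034)]
            v.append(int(np.mean([c['img'][q[1],q[0]].mean() for q in p])))
        print(n,k,dict(zip(range(60,220,8),v)))
E
python3 tab.py; python3 kd.py 0
```

```text
top 0 {60: 176, 68: 174, 76: 176, 84: 174, 92: 177, 100: 174, 108: 174, 116: 176, 124: 179, 132: 176, 140: 176, 148: 178, 156: 179, 164: 177, 172: 174, 180: 172, 188: 168, 196: 164, 204: 159, 212: 156}
top 1 {60: 105, 68: 104, 76: 96, 84: 112, 92: 128, 100: 123, 108: 111, 116: 99, 124: 98, 132: 103, 140: 105, 148: 112, 156: 119, 164: 124, 172: 133, 180: 137, 188: 144, 196: 151, 204: 154, 212: 157}
top 2 {60: 122, 68: 126, 76: 127, 84: 126, 92: 127, 100: 127, 108: 126, 116: 124, 124: 117, 132: 124, 140: 144, 148: 152, 156: 158, 164: 162, 172: 158, 180: 134, 188: 134, 196: 172, 204: 178, 212: 168}
scene 0 {60: 113, 68: 118, 76: 119, 84: 119, 92: 118, 100: 117, 108: 123, 116: 148, 124: 171, 132: 178, 140: 144, 148: 77, 156: 61, 164: 75, 172: 76, 180: 63, 188: 28, 196: 29, 204: 35, 212: 71}
scene 1 {60: 86, 68: 79, 76: 97, 84: 125, 92: 148, 100: 154, 108: 147, 116: 97, 124: 59, 132: 42, 140: 18, 148: 21, 156: 30, 164: 32, 172: 31, 180: 31, 188: 29, 196: 31, 204: 30, 212: 31}
scene 2 {60: 127, 68: 127, 76: 128, 84: 127, 92: 126, 100: 125, 108: 141, 116: 158, 124: 161, 132: 154, 140: 96, 148: 81, 156: 73, 164: 82, 172: 83, 180: 57, 188: 35, 196: 38, 204: 77, 212: 149}
44.65 shift tool xy to knob [ 0.7 -1.4] tip above mouth 75.1 blade 179.6 F [ 0.5 -0.4 -1. ] M [ 0.1  -0.07  0.02] j6 8.3
```

Request:
step_arm(linear=[[-49, 8.5, -20], [-49, 8.5, 0], [-49, 8.5, 0], [0, 0, 0], [0, 0, 0]], delta_rot=[[0, 0, 0], [0, 0, 0], [0, 0, 0], [0, 0, 0], [0, 0, 0]], grip=[0, 0, 0, 0, 0])

```text
time_s: 45.28
tcp_pos: [0.5917, -0.1086, 0.2481]
ee_rot: [[-0.007, -1.0, -0.002], [-1.0, 0.007, -0.0], [0.0, 0.002, -1.0]]
wrist_force: [0.7, 0.3, -0.7]
gripper_width: 0.275
gripper_force: 30.0
```

```bash
python3 look.py wrist w11.png; python3 -c "
import cv2;i=cv2.imread('pics/w11.png')[:260];cv2.imwrite('pics/w11c.png',cv2.resize(i,None,fx=1.42,fy=1.42,interpolation=cv2.INTER_CUBIC))"
```

```text
45.325 [ 0.5918 -0.1092  0.2482] [[-0.008, -1.0, -0.002], [-1.0, 0.008, -0.0], [0.0, 0.002, -1.0]]
```

View pics/w11c.png

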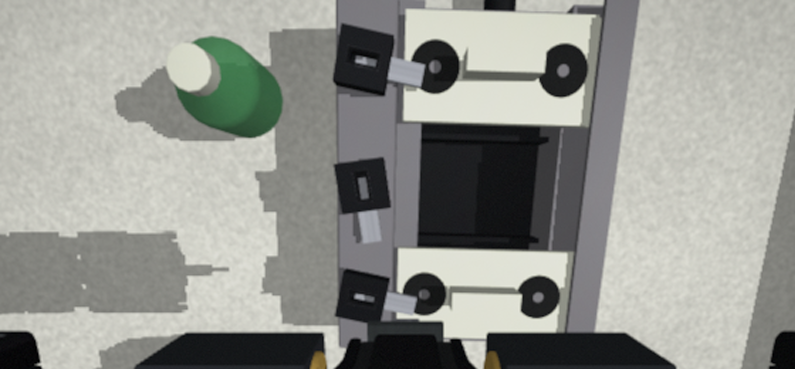

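Request:
step_arm(linear=[[-37.5, 6.9, 0], [-37.5, 6.9, 0], [-37.5, 6.9, 0], [-37.3, 6.9, 0], [0, 0, 50], [0, 0, 45], [0, 0, 15], [0, 0, 0], [0, 0, 0]], delta_rot=[[0, 0, 0], [0, 0, 0], [0, 0, 0], [0, 0, 0], [0, 0, 0], [0, 0, 0], [0, 0, 0], [0, 0, 0], [0, 0, 0]], grip=[0, 0, 0, 0, 0, 0, 0, 0, 0])

```text
time_s: 46.45
tcp_pos: [0.5673, 0.0412, 0.1411]
ee_rot: [[-0.008, -1.0, 0.004], [-1.0, 0.008, 0.001], [-0.001, -0.004, -1.0]]
wrist_force: [-0.4, -0.2, -0.0]
gripper_width: 0.275
gripper_force: 30.0
```

Request:
step_arm(linear=[[0, 0, 0], [0, 0, 0]], delta_rot=[[0, 0, 0], [0, 0, 0]], grip=[0, 0])

```text
time_s: 46.7
tcp_pos: [0.5661, 0.0414, 0.1403]
ee_rot: [[-0.008, -1.0, 0.002], [-1.0, 0.008, 0.001], [-0.001, -0.002, -1.0]]
wrist_force: [0.6, 0.1, -1.2]
gripper_width: 0.275
gripper_force: 30.0
```

Request:
step_arm(linear=[[0.6, 0.3, 12], [0, 0, 10], [0, 0, 10], [0, 0, 0]], delta_rot=[[0, 0, 0], [0, 0, 0], [0, 0, 0], [0, 0, 0]], grip=[0, 0, 0, 0])

```text
time_s: 47.2
tcp_pos: [0.5645, 0.0404, 0.1057]
ee_rot: [[-0.008, -1.0, -0.003], [-1.0, 0.008, -0.001], [0.001, 0.003, -1.0]]
wrist_force: [0.4, 0.4, -1.7]
gripper_width: 0.276
gripper_force: 30.0
```

Request:
step_arm(linear=[[0, 0, 12], [0, 0, 12], [0, 0, 7], [0, 0, 3], [0, 0, 0], [0, 0, 0]], delta_rot=[[0, 0, 0], [0, 0, 0], [0, 0, 0], [0, 0, 0], [0, 0, 0], [0, 0, 0]], grip=[0, 0, 0, 0, 0, 0])

```text
time_s: 47.95
tcp_pos: [0.5656, 0.0408, 0.0735]
ee_rot: [[-0.007, -1.0, 0.001], [-1.0, 0.007, 0.0], [-0.0, -0.001, -1.0]]
wrist_force: [0.1, -0.0, -0.7]
gripper_width: 0.274
gripper_force: 30.0
```

Nearly home (0.9 mm left); lower, release, retreat.

Request:
step_arm(linear=[[0, 0, 1], [0, 0, 0], [0, 0, 0], [0, 0, 0], [0, 0, 0], [0, 0, -20], [0, 0, -40], [0, 0, -60], [0, 0, -60], [0, 0, 0]], delta_rot=[[0, 0, 0], [0, 0, 0], [0, 0, 0], [0, 0, 0], [0, 0, 0], [0, 0, 0], [0, 0, 0], [0, 0, 0], [0, 0, 0], [0, 0, 0]], grip=[0, 0, 60, 60, 60, 60, 60, 60, 60, 60])

```text
time_s: 49.2
tcp_pos: [0.5682, 0.0412, 0.2584]
ee_rot: [[-0.007, -1.0, 0.012], [-1.0, 0.007, 0.003], [-0.003, -0.012, -1.0]]
wrist_force: [0.4, -0.6, -0.8]
gripper_width: 0.689
gripper_force: 0.0
```

Request:
step_arm(linear=[[-45, 20, 0], [-45, 20, 0], [0, 0, 0], [0, 0, 0]], delta_rot=[[0, 0, 0], [0, 0, 0], [0, 0, 0], [0, 0, 0]], grip=[60, 60, 60, 60])

```text
time_s: 49.7
tcp_pos: [0.5258, 0.1309, 0.2516]
ee_rot: [[-0.007, -1.0, -0.001], [-1.0, 0.007, -0.001], [0.001, 0.001, -1.0]]
wrist_force: [-0.2, 0.0, 0.8]
gripper_width: 0.691
gripper_force: 0.0
```

```bash
python3 look.py wrist w12.png driver_grip=.091 stand_hole=.06; python3 look.py scene s3.png driver_grip=.091 stand_hole=.06 board0_grip=.082
python3 - <<'E'
from h import *
for n in('top','scene'):
    c=shot(n)
    for l in('board0_grip','driver_grip'):
        for r in silhouettes(n,l): print(n,l,round(r['score'],2),r['point'],onz(c,r['point'],.08).round(3))
E
sed -i 's/.565,.042,.11/.565,.041,.11/' drv.py; python3 drv.py
```

```text
49.75 [0.526  0.1305 0.2517] [[-0.008, -1.0, -0.001], [-1.0, 0.008, -0.001], [0.001, 0.001, -1.0]]
driver_grip 0.92 [242.9 105. ] [0.566  0.0394 0.091 ]
stand_hole 0.85 [241.4 111.1] [0.5717 0.0431 0.06  ]
49.9 [0.5263 0.1301 0.2519] [[-0.009, -1.0, -0.0], [-1.0, 0.009, -0.0], [0.0, 0.0, -1.0]]
driver_grip 0.59 [254.1 230.1] [0.5736 0.0413 0.091 ]
stand_hole 0.95 [254.  237.4] [0.5614 0.0408 0.06  ]
top driver_grip 0.58 [311.1, 186.8] [0.568 0.049 0.08 ]
scene board0_grip 0.35 [253.5, 228.8] [0.552 0.042 0.08 ]
scene driver_grip 0.7 [255.0, 229.9] [0.558 0.045 0.08 ]
scene driver_grip 0.41 [172.3, 261.7] [ 0.636 -0.159  0.08 ]
25 ((557.500244140625, 49.68497085571289), (28.290176391601562, 15.67866039276123), 43.57236862182617) [556.2669  48.7315]
35 ((563.3157348632812, 44.031803131103516), (21.327348709106445, 26.229738235473633), 89.5783920288086) [559.0735  47.7972]
45 ((563.357421875, 43.19493865966797), (23.00193214416504, 26.43077278137207), 89.57293701171875) [563.3771  43.2232]
[0.5934 0.0531 0.06  ]
[0.5323 0.0536 0.06  ]
[0.5329 0.1083 0.06  ]
[0.5809 0.1079 0.06  ]
```

```bash
python3 -c "
from station import finish_job; print(finish_job())"
```

```text
the job is handed in; nothing more can be done
None
```

I handed the job in: the only two white boards in view lie flat in places 0 and 2, both knobs look turned to their stops with tabs over the boards, and the driver is back upright in its stand; the hand-in returned no verdict.

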